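# Latch the sprung hatch of the junction housing by feel

### The job

The hatch on the grey junction housing has been left unlatched and its spring hinge holds it ajar. Press it shut by its black wing knob, keep it pressed, and turn the knob clockwise so that the hidden tongue swings under the housing's frame; turn on until you feel its stop, without forcing it, so that the hatch stays drawn down fully shut when let go. Leave the other things on the bench where they are.

Things in the scene. Friction and masses are not known exactly. Their poses are not given: they have to be found in the camera images.
- housing: Grey painted box fixed to the bench, 170 (x) x 160 (y) x 100 mm high, standing level. Origin: centre of its underside on the bench; x points away from its hinge side to its latch side (roughly away from the robot), z up. Its top is a 6 mm thick frame round a 107 x 110 mm opening; the opening's edge on the latch side is at x = +52 mm.
- hatch_hinge (a point): Middle of the hatch's hinge line, fixed to the housing at (-75, 0, +104) mm in the housing's frame, axes as the housing's. The hinge line runs along y, on the side nearest the robot.
- hatch (a joint): Opening angle of the hatch (rad): 0 = pressed fully shut (level, hard stop), grows as the latch side rises; 0.33 to 0.56 at the start. A spring lifts it to about 0.45 whenever it is let go unlatched; holding it shut takes about 10 N straight down at the knob. Let go with the tongue under the frame it rises to about 0.032, with the tongue on the keeper to under 0.012.
- wing_grip (a point): Centre of the black wing knob's blade, on the knob's axis: 117 mm from the hinge line, mid-width, 22 mm above the hatch's upper face. z = knob's axis, outward (hatch's normal); x = along the blade, the way the hidden tongue points. Blade 50 mm long (x), 10 mm thick (y), 24 mm high (10 to 34 mm above the upper face), on a hub of 20 mm diameter that fills the 10 mm below.
- wing (a joint): Turn of the wing knob (rad), clockwise seen from above: 0 = fully unlatched, 0 to 0.25 at the start; at 2.4 the blade is square to the hinge line, tongue to the latch side. The latched position is a hard stop somewhere from 1.85 to 2.85, different each time and not visible: feel it. Stays where left; turning takes about 0.1 N m, end at a rise of 0.2 to 0.3; 0.7 N m is forcing it.
- spanner: Bystander: steel open-ended spanner, 198 x 32 x 8 mm, lying left of the housing. Origin: centre of its underside, y along it.
- marker: Bystander: black felt marker, 131 x 16 x 16 mm, lying right of the housing. Origin: centre of its underside, y along it.
- sample_jar_0: Bystander: clear screw jar with pale cap, 68 mm across, 104 mm high. Origin: centre of its underside.
- sample_jar_1: Bystander: clear screw jar with blue cap, 66 mm across, 116 mm high. Origin: centre of its underside.
- sample_tin_0: Bystander: aluminium tin with lid, 59 mm across, 38 mm high. Origin: centre of its underside.
- caliper: Bystander: steel vernier caliper, 220 x 64 x 7 mm, lying behind. Origin: centre of its underside, y along it.
- hatch_edge (a point): Middle of the hatch's free (latch side) edge, on its upper face. The hatch is an aluminium plate 150 x 150 x 4 mm whose mid-plane passes through the hinge line; it reaches from 3 to 153 mm from that line. Axes: x away from the hinge along the hatch, y along the edge, z the hatch's outward normal.
- tongue_tip (a point): Tip of the hidden tongue, an 8 mm bar under the hatch that turns with the knob, reaching 28 mm from its axis, its middle 20 mm below the upper face. From knob angle 1.05 it meets the frame: fully shut it passes 4 mm below, higher it jams or goes over. From 1.4 on it holds the hatch, so the knob can be gripped afresh. Only in the last 0.15 rad before the stop does it lie on a 3 mm keeper pad.

How it is judged:
On the way:
1. the hatch is pressed shut while the tongue is still clear of the frame (value of joint hatch below 0.025 rad and value of joint wing below 1.2 rad), for 0.1 s.
At the end, for the whole second after the job is handed in: The hatch, let go, stays drawn down fully shut (joint hatch below 0.018 rad), held by the tongue on its keeper under the frame; the tongue was never forced (over 40 N, about 0.7 N m at the knob) (value of joint hatch below 0.018 rad); the robot touches nothing.
It fails at once if a bystander is moved by more than 3 cm (distance of any of spanner, marker, sample_jar_0, sample_jar_1, sample_tin_0, caliper from where it was at the start of the episode above 0.03 m).
It fails at once if the tongue is forced against the frame or its stop (40 N, about 0.7 N m at the knob) (contact force between wing and housing above 40 N).
It also fails if it takes over 58 s, if anything falls off the work surface, if the arm or the gripper's body presses on something with over 40 N, if the wrist force passes 120 N, or if a joint passes its speed limit or range.

### The arm

A 6-joint arm with a two-finger parallel gripper is mounted at the origin on a cart in front of the work surface, level with it; the furniture and walls round the work are solid. World frame = base frame: x ahead of the robot, y to its left, z up, the work surface at z = 0. Lengths are in m, angles in rad, forces in N, time in s.
With the tool pointing down it reaches from about 0.425 to 0.95 m from the base axis. Payload 3.5 kg.
Tool frame: the origin (TCP) lies between the finger pads; the fingertips stand 17 mm ahead of it and the grasp point (between the pads) lies 2 mm behind it; z points along the fingers, y is the direction in which the jaws open and shut (so a half turn about z gives the same grasp; the last joint's range is limited). The gripper opens to 85 mm and grips with 20 to 120 N. Pads are 22 mm wide; open, the fingers measure 114 mm over their backs; the gripper's body (76 mm by 85 mm) begins 54 mm behind the grasp point. The pads swing forward as they close: fully open they stand 13 mm farther back than shut.
Start: joints at [1.196, 0.286, 1.577, -0, 1.279, -0.15], TCP at [0.15, 0.658, 0.248] pointing down, gripper open.
Joint ranges: [-2.77, 2.77], [-0.9, 2.22], [0.21, 2.48], [-1.53, 4.67], [0.24, 2.81], [-2.84, 2.84]. Speed limits (rad/s): [2.79, 2.79, 3.14, 3.14, 3.14, 3.14].

### API

Orientations are given as a unit quaternion [x, y, z, w].
In Python, from plant import ctrl gives the robot as it stands.
- The arm moves only by the tool carry_out, never from a script. Its argument "commands" is a list of rows, each an object with "delta_pos": the shift along the tool's x, y, z in m, a list of three; "delta_rot": the turn, a rotation vector about the tool's x, y, z in rad, a list of three; "claw": the opening in per cent of the stroke, from 0 (shut) to 100 (fully open). A call has 1 to 8 rows; each row is the pose to reach, as a shift and turn from the pose measured when the call began, along the tool's axes at that moment; what a row does not reach only later rows make up. A row lasts 1/12 s, in which the tool goes at most 41.7 mm and 7.16 degrees, less where a joint would pass 70% of its speed; a pose out of reach is approached as far as the arm can. A call with a gripper value outside its range is refused whole. The fingers move at their own pace and stop on an object; "force" is the grip in N (left out, the last holds). Time passes only in rows, so rows that repeat a pose let the fingers close. It gives the time, the measured TCP pose, the force and the opening at its end, in the units of the state.
- ctrl.get_state(): the state, without advancing time (a new reading comes with each control period).
- ctrl.read_camera(name): name is "scene" or "top"; returns (picture, depth): 384x512x3 uint8, red, green, blue; 384x512 float32, m along the optical axis (not along the pixel's ray), 0 where there is no reading.
- ctrl.camera_info(name): a dict with "fx", "fy", "cx", "cy" (pixels), "k1" (the pictures are not rectified: a ray, as slopes to the right and down, at radius r is drawn at 1 + k1 r^2 times it, then the intrinsics apply), "rvec" (rotation vector, rad) and "tvec" (3), from world to camera coordinates, as OpenCV has them. Camera axes: x right, y down, z forward; pixel columns grow to the right and rows downward; lengths in m; the calibration is good to about 2 mm. A picture is of the moment at which its call begins. camera_info takes no time and is no camera call.
- ctrl.sign_off(): hands the job in, once; it reports no verdict.
The state is a dict: "time": time; "qpos": joint angles; "dq": joint speeds; "joint_efforts": joint torques, N m; "eef_pos": TCP position; "tcp_rot": TCP orientation; "contact_force": force on the tool from outside, world axes, zero at the start; "wrist_torque": the same for the moment, N m; "opening": opening from 0.0 (shut) to 1.0 (fully open).
Only numpy, scipy, OpenCV 4.12 (cv2) and the standard library are available. Lean on these libraries where they do the work, as an engineer would, in place of code of your own. Each camera call takes 0.05 s, during which the arm holds its last target.

## Working session

There is one attempt and no reset: what is moved stays moved. The work goes in short steps, Python scripts to look and compute and a tool call to move; the robot and the scene stay as the last step left them, time stands still between calls to the robot, and variables do not carry over. Pictures are saved under pics/ and viewed, and the job is handed in when it is done.

Besides the shell and the picture viewer there is one more tool, called after ">>>" by a JSON object that holds its "api" and its "payload". carry_out: Moves the arm, as the interface text tells. Its arguments: {"type":"object","properties":{"commands":{"type":"array"},"force":{"type":"number"}},"required":["commands"]}

```bash
ls; mkdir -p pics; cat > h.py <<'E'
import numpy as np, cv2
from plant import ctrl
from scipy.spatial.transform import Rotation as R
def cam(n):
    i=ctrl.camera_info(n);K=np.array([[i['fx'],0,i['cx']],[0,i['fy'],i['cy']],[0,0,1.]])
    Rm=cv2.Rodrigues(np.array(i['rvec'],float))[0];t=np.array(i['tvec'],float).ravel()
    return K,np.array([i['k1'],0,0,0.]),Rm,t
def ray(n,uv):
    K,d,Rm,t=cam(n)
    p=cv2.undistortPoints(np.array(uv,float).reshape(-1,1,2),K,d).reshape(-1,2)
    return -Rm.T@t,np.c_[p,np.ones(len(p))]@Rm   # dir with unit optical depth
def plane(n,uv,z):
    o,d=ray(n,uv);return o+d*((z-o[2])/d[:,2])[:,None]
def proj(n,P):
    K,d,Rm,t=cam(n);return cv2.projectPoints(np.array(P,float).reshape(-1,1,3),cv2.Rodrigues(Rm)[0],t,K,d)[0].reshape(-1,2)
def cloud(n,depth):
    h,w=depth.shape;v,u=np.mgrid[:h,:w];o,d=ray(n,np.c_[u.ravel(),v.ravel()])
    return (o+d*depth.ravel()[:,None]).reshape(h,w,3)
E
python3 - <<'E'
from h import *
print(ctrl.get_state())
for n in('scene','top'):
    p,d=ctrl.read_camera(n);np.savez(f'{n}0.npz',p=p,d=d);cv2.imwrite(f'pics/{n}0.png',p[:,:,::-1]);print(ctrl.camera_info(n))
E
```

```text
pics
{'time': 0.0, 'qpos': array([ 1.19601237e+00,  2.87186784e-01,  1.57817509e+00, -1.48744739e-05,
        1.27858251e+00, -1.50008179e-01]), 'dq': array([ 6.18690143e-04, -5.47153802e-05, -6.93299477e-04, -5.18602263e-04,
        1.09306557e-03, -6.95430701e-04]), 'joint_efforts': array([ 7.72631065e-04, -4.05967641e+01, -2.92635351e+01, -1.07220967e-04,
        5.74047255e-03, -8.53538637e-06]), 'eef_pos': array([0.15020212, 0.65744749, 0.24693408]), 'tcp_rot': array([ 1.12149230e-01,  9.93690680e-01, -1.13746271e-03, -2.98138000e-04]), 'contact_force': array([-0.12298997, -0.01717734, -0.47392353]), 'wrist_torque': array([-0.00348238, -0.02974448,  0.01937884]), 'opening': 1.0003292459160085}
{'fx': 441.6395927240252, 'fy': 441.6395927240252, 'cx': 258.2460334617717, 'cy': 188.80425361719443, 'k1': 0.057463486171976184, 'rvec': array([ 2.11392945, -0.86702043,  0.4071376 ]), 'tvec': array([-0.30914598,  0.38905604,  0.95057108])}
{'fx': 347.84743964242574, 'fy': 347.84743964242574, 'cx': 260.8871475016715, 'cy': 188.9208297330526, 'k1': 0.023063542166615873, 'rvec': array([ 2.1350115 , -2.10817393,  0.207028  ]), 'tvec': array([0.1364408 , 0.59588246, 1.03155125])}
```

View pics/scene0.png

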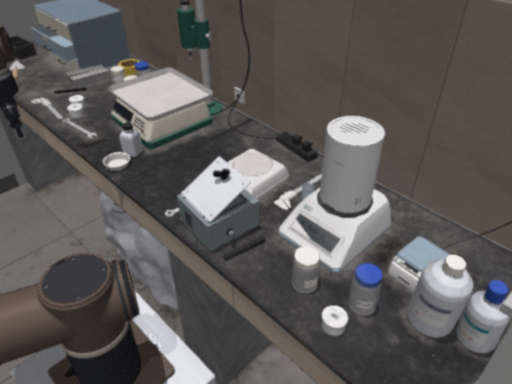

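View pics/top0.png

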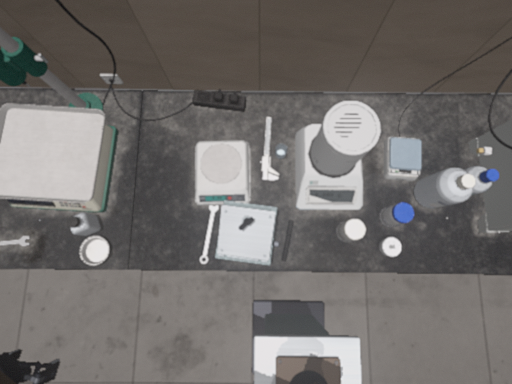

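The scene view shows the grey housing around (218,205) with the hatch ajar and the black knob at (221,174). In the top view the hatch is at (247,233) and the knob at (246,224). Next I'll zoom in and use depth.

```bash
python3 - <<'E'
from h import *
s=np.load('scene0.npz');t=np.load('top0.npz')
a=cv2.resize(s['p'][140:260,150:290],None,fx=5,fy=5,interpolation=cv2.INTER_CUBIC)
b=cv2.resize(t['p'][185:285,185:310],None,fx=6,fy=6,interpolation=cv2.INTER_CUBIC)
cv2.imwrite('pics/sc.png',a[:,:,::-1]);cv2.imwrite('pics/tc.png',b[:,:,::-1])
for n,f,(v0,v1,u0,u1) in(('scene',s,(150,255,165,275)),('top',t,(195,275,205,290))):
    C=cloud(n,f['d'])[v0:v1,u0:u1];P=C.reshape(-1,3);ok=(f['d'][v0:v1,u0:u1]>0).ravel()
    g=f['p'][v0:v1,u0:u1].reshape(-1,3).astype(int)
    for nm,m in(('bright',(g.min(1)>165)),('dark high',(g.max(1)<60))):
        Q=P[m&ok&(P[:,2]>0.09)];print(n,nm,len(Q),Q.mean(0) if len(Q) else 0)
        if len(Q)>5:
            print(np.percentile(Q,[2,50,98],axis=0).round(3).tolist())
            if nm=='bright':
                for _ in range(4):
                    c=Q.mean(0);nn=np.linalg.svd(Q-c)[2][2];nn*=np.sign(nn[2]);r=(Q-c)@nn;Q=Q[abs(r)<max(.004,2*np.std(r))]
                print('plane',c,nn,np.arccos(nn[2]),np.std(r),len(Q))
E
```

```text
scene bright 2062 [0.44433908 0.18132819 0.14038092]
[[0.381, 0.111, 0.109], [0.441, 0.176, 0.139], [0.515, 0.258, 0.177]]
plane [0.44407531 0.18134154 0.14048974] [-0.45633978  0.05683136  0.88798885] 0.47784313708630466 0.0016173052510525413 2003
scene dark high 157 [0.47149963 0.15604632 0.14410586]
[[0.425, 0.121, 0.099], [0.473, 0.169, 0.166], [0.506, 0.194, 0.193]]
top bright 2777 [0.44919258 0.18623855 0.13916011]
[[0.377, 0.112, 0.1], [0.448, 0.187, 0.139], [0.525, 0.261, 0.177]]
plane [0.44809161 0.18754891 0.14089642] [-0.45935917  0.05512908  0.88653818] 0.4809881640958746 0.0016233609866495228 2606
top dark high 0 0
```

View pics/sc.png

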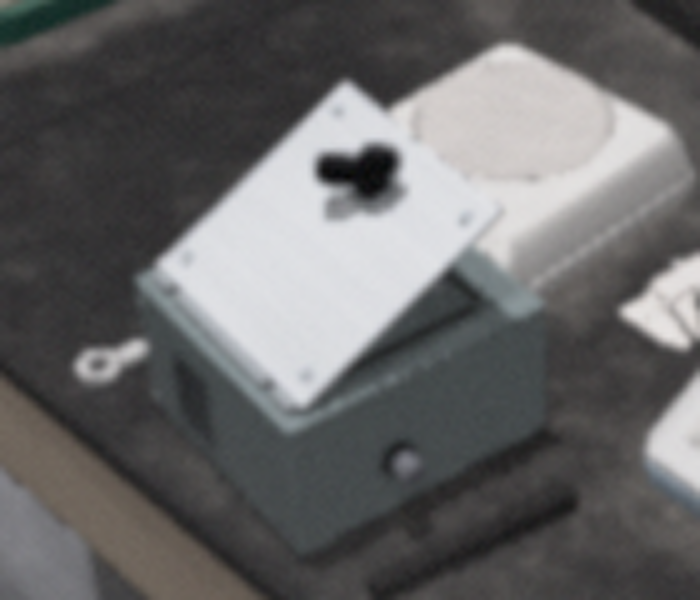

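View pics/tc.png

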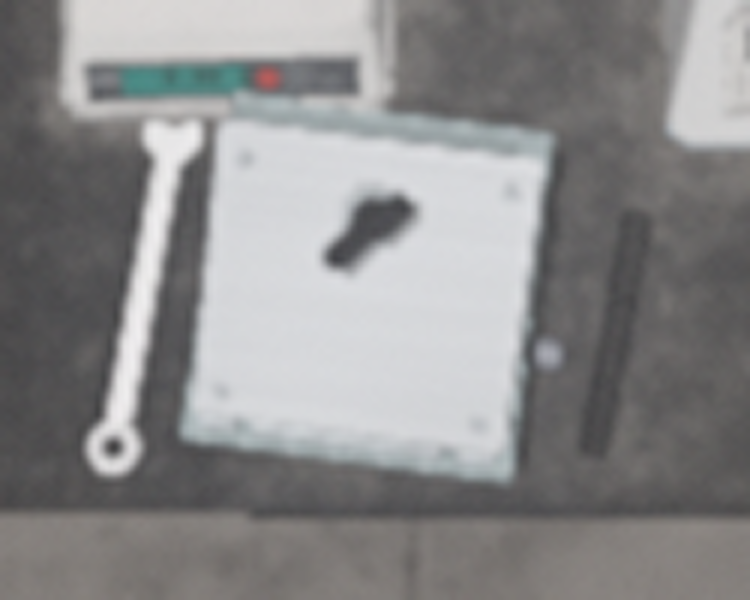

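```bash
cat > meas.py <<'E'
from h import *
def meas(n,p,d,nn=None,box=None,wing_guess=None):
    v0,v1,u0,u1=box
    C=cloud(n,d)[v0:v1,u0:u1];P=C.reshape(-1,3);ok=(d[v0:v1,u0:u1]>0).ravel()
    g=p[v0:v1,u0:u1].reshape(-1,3).astype(int)
    Q=P[(g.min(1)>165)&ok&(P[:,2]>0.09)&(P[:,2]<.2)]
    for _ in range(5):
        c=Q.mean(0);n_=np.linalg.svd(Q-c,full_matrices=False)[2][2];n_*=np.sign(n_[2]);r=(Q-c)@n_;Q=Q[abs(r)<max(.003,2*np.std(r))]
    ang=np.arccos(n_[2])
    # refine edges: bright mask contour -> ray to plane -> minAreaRect in hatch axes
    m=((p.min(2)>150)).astype(np.uint8);mm=np.zeros_like(m);mm[v0:v1,u0:u1]=m[v0:v1,u0:u1]
    o,D=ray(n,np.c_[np.meshgrid(np.arange(u0,u1),np.arange(v0,v1))[0].ravel(),np.meshgrid(np.arange(u0,u1),np.arange(v0,v1))[1].ravel()])
    X=o+D*(((c-o)@n_)/(D@n_))[:,None]
    onp=(mm[v0:v1,u0:u1].ravel()>0)&(abs((P-X)@n_)<.012)
    hx=n_[[0,1]]*-1;yaw=np.arctan2(hx[1],hx[0])
    y=np.array([-np.sin(yaw),np.cos(yaw),0]);x=np.cross(y,n_)
    u=(X[onp]-c)@x;w=(X[onp]-c)@y
    msk=onp.reshape(v1-v0,u1-u0).astype(np.uint8);lab=cv2.connectedComponentsWithStats(msk)
    k=1+np.argmax(lab[2][1:,4]);sel=(lab[1]==k).ravel()
    uw=np.c_[(X[sel]-c)@x,(X[sel]-c)@y];rect=cv2.minAreaRect(uw.astype(np.float32))
    ctr=c+x*rect[0][0]+y*rect[0][1]
    print(n,'ang',ang.round(4),'yaw',yaw.round(4),'rect',rect,'ctr',ctr.round(4))
    hinge=ctr-x*.078-n_*.002;print(' hinge',hinge.round(4),'expect z .104; housing xy',(hinge[:2]+.075*np.array([np.cos(yaw),np.sin(yaw)])).round(4))
    # knob
    dk=(p[v0:v1,u0:u1].max(2)<75).astype(np.uint8).ravel()
    o,D=o,D
    Y=o+D*(((ctr+n_*.022-o)@n_)/(D@n_))[:,None]
    a=(Y-ctr)@x;b=(Y-ctr)@y
    s2=(dk>0)&(abs(a-.039)<.05)&(abs(b)<.045)
    ab=np.c_[a[s2],b[s2]];r2=cv2.minAreaRect(ab.astype(np.float32));cc=ab.mean(0);V=np.linalg.svd(ab-cc,full_matrices=False)[2][0]
    th=np.arctan2(V[1],V[0])
    print(' knob n',s2.sum(),'rect',r2,'mean',cc,'angle',th%np.pi,'-> wing',(2.4-th%np.pi), 'depthpts',np.median(((P-ctr)@n_)[s2]))
    print(' grip pred',(ctr+x*.039+n_*.022).round(4),'from img',(ctr+x*cc[0]+y*cc[1]+n_*.022).round(4))
E
python3 - <<'E'
from meas import *
for n,b in(('scene',(150,255,165,275)),('top',(195,275,205,290))):
    f=np.load(n+'0.npz');meas(n,f['p'],f['d'],box=b)
E
```

```text
scene ang 0.4783 yaw -0.1235 rect ((0.003222525119781494, 0.0048965513706207275), (0.1551666259765625, 0.15157300233840942), 0.1274229884147644) ctr [0.4478 0.1858 0.1421]
 hinge [0.38   0.1942 0.1045] expect z .104; housing xy [0.4544 0.1849]
 knob n 131 rect ((0.054773710668087006, 0.01572198048233986), (0.08494134247303009, 0.043734360486269), 44.5536003112793) mean [0.05058995 0.00469838] angle 0.7340318182744769 -> wing 1.665968181725523 depthpts 0.016379053401832426
 grip pred [0.4721 0.1827 0.1796] from img [0.4829 0.1861 0.1849]
top ang 0.4803 yaw -0.1208 rect ((-0.0035673975944519043, -0.0005726218223571777), (0.1652206927537918, 0.15540701150894165), 0.10352792590856552) ctr [0.4456 0.1871 0.1397]
 hinge [0.3779 0.1954 0.1019] expect z .104; housing xy [0.4523 0.1863]meas.py:30: RuntimeWarning: Mean of empty slice.
  ab=np.c_[a[s2],b[s2]];r2=cv2.minAreaRect(ab.astype(np.float32));cc=ab.mean(0);V=np.linalg.svd(ab-cc,full_matrices=False)[2][0]
  ret = um.true_divide(
Traceback (most recent call last):
  File "meas.py", line 30, in meas
    ab=np.c_[a[s2],b[s2]];r2=cv2.minAreaRect(ab.astype(np.float32));cc=ab.mean(0);V=np.linalg.svd(ab-cc,full_matrices=False)[2][0]
                                                                                    ~~~~~~~~~~~~~~~~~~~~~~~~~~~~~~~~~~~~~~~~~~~^^^
IndexError: index 0 is out of bounds for axis 0 with size 0
```

```bash
python3 - <<'E'
from h import *
H=np.array([.379,.195,.104]);yaw=-.122;A=.479
y=np.array([-np.sin(yaw),np.cos(yaw),0]);x0=np.array([np.cos(yaw),np.sin(yaw),0]);z0=np.array([0,0,1.])
x=np.cos(A)*x0+np.sin(A)*z0;nn=np.cos(A)*z0-np.sin(A)*x0
G=H+x*.117+nn*.024;print('grip',G.round(4))
for n in('scene','top'):
    f=np.load(n+'0.npz');p=f['p']
    uv=proj(n,[G,H+x*.153+nn*.002+y*.075,H+x*.153+nn*.002-y*.075,H+x*.003+nn*.002+y*.075,H+x*.003+nn*.002-y*.075]);print(n,uv.round(1).tolist())
    c=uv[0].round().astype(int);w=14 if n=='scene' else 12
    sub=p[c[1]-w:c[1]+w,c[0]-w:c[0]+w].max(2)
    print(np.array2string(sub[::1],max_line_width=250))
    m=(sub<110).astype(np.uint8);l=cv2.connectedComponentsWithStats(m);k=1+np.argmax(l[2][1:,4]);vv,uu=np.where(l[1]==k)
    U=np.c_[uu+c[0]-w,vv+c[1]-w]
    for h in(.012,.024,.036):
        o,D=ray(n,U);Y=o+D*(((H+nn*h-o)@nn)/(D@nn))[:,None];ab=np.c_[(Y-H)@x,(Y-H)@y];cc=ab.mean(0);V=np.linalg.svd(ab-cc)[2][0]
        th=np.arctan2(V[1],V[0])%np.pi;print(h,len(U),cc.round(4),'th',th,'w',2.4-th, cv2.minAreaRect(ab.astype(np.float32)))
E
```

```text
grip [0.4711 0.1837 0.1792]
scene [[220.3, 173.5], [218.1, 156.4], [249.4, 182.0], [180.0, 193.2], [208.8, 222.2]]
[[ 52  48  46  48  48  51  61  93 147 193 213 219 219 223 223 221 214 193 154 113  73  62  85 123 160 189 202 206]
 [ 44  50  47  50  52  60  91 148 194 212 209 204 210 220 222 222 221 218 200 170 123 104 144 186 206 219 213 203]
 [ 51  49  50  49  60  93 147 198 219 218 206 191 200 220 222 224 224 223 220 210 183 166 189 216 221 221 209 194]
 [ 49  51  49  61  93 148 193 218 222 221 216 207 212 220 223 224 223 225 224 223 216 204 206 219 221 219 203 191]
 [ 53  53  62  97 146 195 217 219 222 223 222 221 220 222 223 224 225 225 225 225 224 221 216 216 221 215 197 194]
 [ 54  66 100 150 193 216 222 221 222 223 223 224 224 223 223 223 224 225 224 225 224 223 222 220 222 218 200 193]
 [ 66 101 150 195 216 221 221 222 222 222 223 224 224 223 222 222 223 223 224 224 224 223 225 225 225 219 202 193]
 [103 152 192 216 221 223 222 222 222 223 222 224 225 226 223 223 220 218 218 217 218 219 222 225 225 218 199 188]
 [152 194 216 222 222 222 222 222 221 222 220 222 223 223 225 221
[... 5091 characters left out ...]
9 219 219 219 219 220 219 220 220 219 219 219]
 [217 218 218 218 218 218 218 218 218 218 219 218 218 217 218 218 218 218 218 218 217 218 218 218]]
0.012 69 [0.118  0.0006] th 2.402204631732263 w -0.0022046317322632625 ((0.11802185326814651, 0.003208667039871216), (0.017155209556221962, 0.043063875287771225), 41.408538818359375)
0.024 69 [ 1.229e-01 -1.000e-04] th 2.402204631732263 w -0.0022046317322632625 ((0.122945636510849, 0.0025110729038715363), (0.01692356914281845, 0.042482417076826096), 41.40853500366211)
0.036 69 [ 0.1278 -0.0007] th 2.402204631732263 w -0.0022046317322632625 ((0.1278693974018097, 0.0018134843558073044), (0.016691936179995537, 0.04190095514059067), 41.40854263305664)
```

The views differ by a few mm, so I'll fit the four hatch edges as lines in each view and triangulate the corners.

```bash
cat > corners.py <<'E'
from h import *
from scipy.ndimage import map_coordinates
def pose(Hx,Hy,yaw,A,Hz=.104):
    H=np.array([Hx,Hy,Hz]);y=np.array([-np.sin(yaw),np.cos(yaw),0]);x0=np.array([np.cos(yaw),np.sin(yaw),0]);z0=np.array([0,0,1.])
    return H,np.cos(A)*x0+np.sin(A)*z0,y,np.cos(A)*z0-np.sin(A)*x0
def crn(P):
    H,x,y,n=P;return np.array([H+x*a+y*b+n*.002 for a,b in((.153,.075),(.153,-.075),(.003,-.075),(.003,.075))])
def corners(n,img,P):
    uv=proj(n,crn(P));g=img.astype(float).mean(2);L=[]
    for i in range(4):
        a,b=uv[i],uv[(i+1)%4];t=(b-a)/np.linalg.norm(b-a);m=np.array([t[1],-t[0]])
        if (a-uv.mean(0))@m<0:m=-m
        s=np.arange(-4,4.01,.25);pts=[]
        for f in np.linspace(.12,.88,30):
            q=a+(b-a)*f+m*s[:,None];v=map_coordinates(g,[q[:,1],q[:,0]],order=1)
            d=-np.gradient(v);k=np.argmax(d)
            if d[k]>2 and 0<k<len(s)-1:
                w=np.clip(d[max(0,k-4):k+5],0,None);pts.append(a+(b-a)*f+m*(w@s[max(0,k-4):k+5]/w.sum()))
        pts=np.array(pts,np.float32);l=cv2.fitLine(pts,cv2.DIST_HUBER,0,.01,.01).ravel();L.append(l)
        off=((pts-a)@m);print(n,'edge',i,len(pts),'off',np.median(off).round(2),off.std().round(2))
    out=[]
    for i in range(4):
        l1,l2=L[i-1],L[i];s=np.linalg.solve(np.c_[l1[:2],-l2[:2]],l2[2:]-l1[2:]);out.append(l1[2:]+s[0]*l1[:2])
    return np.array(out),uv
def tri(ua,ub):
    o1,d1=ray('scene',ua);o2,d2=ray('top',ub);r=[];gap=[]
    for a,b in zip(d1,d2):
        s=np.linalg.lstsq(np.c_[a,-b],o2-o1,rcond=None)[0];p,q=o1+s[0]*a,o2+s[1]*b;r.append((p+q)/2);gap.append(np.linalg.norm(p-q))
    return np.array(r),np.array(gap)
E
python3 - <<'E'
from corners import *
P=pose(.379,.195,-.122,.479);c={}
for n in('scene','top'):
    c[n],uv=corners(n,np.load(n+'0.npz')['p'],P);print((c[n]-uv).round(2).tolist())
X,g=tri(c['scene'],c['top']);print(X.round(4),g.round(4))
print('model\n',crn(P).round(4))
print('sides',[np.linalg.norm(X[i]-X[i-1]).round(4) for i in range(4)])
n=np.cross(X[0]-X[2],X[3]-X[1]);n/=np.linalg.norm(n);n*=np.sign(n[2]);print('n',n,'ang',np.arccos(n[2]),'yaw',np.arctan2(-n[1],-n[0]))
e=X[3]-X[2];f=X[0]-X[1];print('yaw edges',np.arctan2(-e[0],e[1]),np.arctan2(-f[0],f[1]))
x=(X[0]+X[1]-X[2]-X[3]);x/=np.linalg.norm(x);m=X.mean(0);print('mid',m,'hinge',m-.078*x-.002*n)
for k in('scene','top'): print(k,'cam pos',ray(k,[[0,0]])[0])
E
```

```text
scene edge 0 25 off 1.19 0.9
scene edge 1 30 off 0.46 0.21
scene edge 2 12 off -1.24 0.88
scene edge 3 30 off 0.4 0.13
[[0.76, -1.4], [0.76, -0.06], [1.13, -0.48], [0.48, -0.66]]
top edge 0 30 off 1.72 0.17
top edge 1 30 off 0.52 0.51
top edge 2 30 off 3.02 0.15
top edge 3 30 off 0.51 0.28
[[0.06, -1.5], [0.52, -1.91], [0.64, 3.0], [-1.29, 2.95]]
[[0.5254 0.2528 0.1796]
 [0.508  0.1036 0.1748]
 [0.3669 0.1161 0.1142]
 [0.3857 0.2691 0.1117]] [0.0007 0.003  0.0087 0.0102]
model
 [[0.522  0.253  0.1763]
 [0.5037 0.1041 0.1763]
 [0.3716 0.1203 0.1072]
 [0.3899 0.2692 0.1072]]
sides [np.float64(0.1562), np.float64(0.1503), np.float64(0.154), np.float64(0.1542)]
n [-0.41230017  0.04221855  0.91006932] ang 0.42734504377207755 yaw -0.1020419474533077
yaw edges -0.12199119102336946 -0.11609910247092282
mid [0.44649809 0.18540552 0.14508949] hinge [0.37670717 0.19255823 0.11094178]
scene cam pos [-0.12197777 -0.57144221  0.89949789]
top cam pos [0.38622209 0.14529516 1.12583826]
```

```bash
python3 - <<'E'
from h import *
from scipy.ndimage import map_coordinates
yaw=-.122;ex=np.array([np.cos(yaw),np.sin(yaw),0]);ey=np.array([-np.sin(yaw),np.cos(yaw),0])
H=np.array([.382,.1945,.104]);O=H+.075*ex;O[2]=0
for n in('top','scene'):
    g=np.load(n+'0.npz')['p'].astype(float).mean(2)
    for nm,a,b,m in(('hinge side',(-.085,.07),(-.085,-.07),-ex),('latch side',(.085,.06),(.085,-.06),ex),('right side',(-.08,-.08),(.08,-.08),-ey),('left',(-.08,.08),(.08,.08),ey)):
        r=[]
        for f in np.linspace(.05,.95,25):
            q=O+ex*(a[0]+(b[0]-a[0])*f)+ey*(a[1]+(b[1]-a[1])*f)+[0,0,.1]
            s=np.arange(-.011,.0111,.0005);v=map_coordinates(g,proj(n,q+m*s[:,None]).T[::-1],order=1)
            d=-np.gradient(v);k=np.argmax(d);r.append(s[k]*1000)
        print(n,nm,'outward mm',np.percentile(r,[10,25,50,75,90]).round(1))
E
```

```text
top hinge side outward mm [-0.5 -0.5  0.   0.5  1. ]
top latch side outward mm [0.7 1.  1.5 3.  4.9]
top right side outward mm [-3.  -2.5 -2.5  0.   1. ]
top left outward mm [0.5 0.5 1.5 4.  5.3]
scene hinge side outward mm [0.5 0.5 1.  1.5 1.5]
scene latch side outward mm [-9.4  2.5  8.   9.  11. ]
scene right side outward mm [-1.8 -1.5  0.5  1.   2. ]
scene left outward mm [-3.4 -1.   3.5  6.5 11. ]
```

```bash
python3 - <<'E'
from corners import *
P=H,x,y,n=pose(.382,.195,-.122,.483);G=H+.117*x+.024*n;print('G',G,'z',n)
c=np.array([234,213])
for nm,a,b,h in(('lower edge tip',(10.4,14.6),(16.5,9.7),.036),('lower edge all',(10.4,14.9),(19.0,8.),.036),('upper edge',(5.4,13),(9.6,9),.03),('ends',(6.3,14.3),(17.5,5.5),.036)):
    o,D=ray('top',np.array([a,b])+c);Y=o+D*(((H+n*h-o)@n)/(D@n))[:,None];ab=np.c_[(Y-H)@x,(Y-H)@y];v=ab[0]-ab[1];th=np.arctan2(v[1],v[0])%np.pi;print(nm,ab.round(4).tolist(),np.linalg.norm(v),'w',2.4-th)
for w in(0,.125,.25):
    b=np.cos(2.4-w)*x+np.sin(2.4-w)*y;
    for k in('top','scene'):print(w,k,(proj(k,[G+.012*n+.025*b,G+.012*n-.025*b])-(c if k=='top' else [206,160])).round(1).tolist())
E
python3 - <<'E'
import cv2,numpy as np
for n,(v,u,w) in dict(top=(225,246,14),scene=(174,220,16)).items():
    p=np.load(f'{n}0.npz')['p'][v-w:v+w,u-w:u+w]
    cv2.imwrite(f'pics/k{n}.png',cv2.resize(p,(500,500),interpolation=cv2.INTER_NEAREST)[:,:,::-1])
E
python3 -c "
import cv2,numpy as np
cv2.imwrite('pics/k.png',np.hstack([cv2.imread('pics/ktop.png'),cv2.imread('pics/kscene.png')])[:,:])
a=cv2.imread('pics/k.png');cv2.imwrite('pics/k2.png',cv2.resize(a,(800,400)))"
```

```text
G [0.47378204 0.1837467  0.17959379] z [-0.46098602  0.05652099  0.8856056 ]
lower edge tip [[0.1099, 0.002], [0.1264, -0.0127]] 0.022054846353891756 w -0.011137680990520593
lower edge all [[0.1091, 0.0019], [0.1322, -0.0188]] 0.03102353422641586 w -0.010738186200288435
upper edge [[0.11, 0.0163], [0.1232, 0.0062]] 0.016598638628642356 w -0.08962095098631906
ends [[0.1092, 0.0131], [0.1387, -0.014]] 0.04004132364095664 w 0.0011986753103778724
0 top [[4.5, 17.7], [18.4, 6.8]]
0 scene [[4.8, 12.4], [21.5, 8.8]]
0.125 top [[3.8, 16.9], [19.1, 7.7]]
0.125 scene [[5.0, 11.4], [21.4, 9.7]]
0.25 top [[3.2, 15.9], [19.7, 8.6]]
0.25 scene [[5.2, 10.5], [21.1, 10.7]]
```

View pics/k2.png

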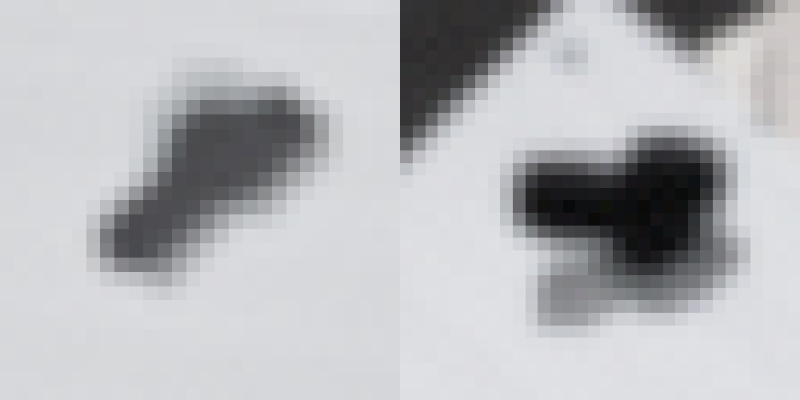

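```bash
python3 - <<'E'
from corners import *
P=H,x,y,n=pose(.382,.195,-.122,.483);G=H+.117*x+.024*n
for k,(v,u,w,thr) in dict(top=(225,246,13,145),scene=(174,220,13,80)).items():
    g=np.load(k+'0.npz')['p'][v-w:v+w,u-w:u+w].max(2);big=cv2.resize(g,None,fx=8,fy=8,interpolation=cv2.INTER_LINEAR)
    m=(big<thr).astype(np.uint8);l=cv2.connectedComponentsWithStats(m);i=l[1][8*w,8*w] or 1+np.argmax(l[2][1:,4]);vv,uu=np.where(l[1]==i)
    U=np.c_[(uu+.5)/8-.5+u-w,(vv+.5)/8-.5+v-w]
    dirs=[(1,0),(-1,0),(0,1),(0,-1),(.7,.7),(-.7,.7),(.7,-.7),(-.7,-.7)]
    me=[(U@d).max().round(1) for d in dirs]
    print(k,'meas   ',me)
    for wg in(0,.1,.2):
        b=np.cos(2.4-wg)*x+np.sin(2.4-wg)*y;s=np.cross(n,b)
        B=[G+.025*i*b+.005*j*s+.012*q*n for i in(-1,1) for j in(-1,1) for q in(-1,1)]+[G-n*hh+.01*(np.cos(a)*x+np.sin(a)*y) for a in np.arange(0,6.3,.3) for hh in(.012,.022)]
        pr=proj(k,B);print('  w',wg,'meas-pred',[round(float(a-(pr@d).max()),1) for a,d in zip(me,dirs)])
    print('px shift per 5mm x0,y0,z',(proj(k,[G+[.005,0,0],G+[0,.005,0],G+[0,0,.005]])-proj(k,[G])).round(1).tolist())
E
```

```text
top meas    [np.float64(253.6), np.float64(-238.8), np.float64(229.2), np.float64(-217.1), np.float64(331.9), np.float64(-7.5), np.float64(24.2), np.float64(-324.0)]
  w 0 meas-pred [-0.7, -1.5, -2.9, -1.9, -0.4, -2.1, -1.5, -0.4]
  w 0.1 meas-pred [-1.2, -2.0, -2.3, -1.3, -1.3, -2.2, -1.6, -0.4]
  w 0.2 meas-pred [-1.5, -2.3, -1.6, -0.6, -2.1, -2.2, -1.6, -0.6]
px shift per 5mm x0,y0,z [[0.0, -1.8], [-1.8, -0.0], [-0.1, -0.2]]
scene meas    [np.float64(228.6), np.float64(-213.4), np.float64(179.6), np.float64(-169.3), np.float64(283.2), np.float64(-27.2), np.float64(40.3), np.float64(-269.9)]
  w 0 meas-pred [-2.8, -2.7, -0.7, -2.1, -1.2, -2.0, -2.0, -2.6]
  w 0.1 meas-pred [-2.9, -2.8, -0.7, -1.3, -1.6, -1.5, -1.5, -3.0]
  w 0.2 meas-pred [-2.9, -2.8, -0.7, -0.6, -1.9, -0.9, -1.0, -3.3]
px shift per 5mm x0,y0,z [[1.4, -0.8], [-1.2, -0.8], [-0.1, -1.5]]
```

```bash
cat > tgt.py <<'E'
from corners import *
S=pose(.383,.1945,-.122,.483)
def grip(A=.483,w=.04,back=0.,lift=0.,half=0):
    H,x,y,n=pose(.383,.1945,-.122,A);G=H+.117*x+.024*n
    a=2.4-w-np.pi/2+half*np.pi;ty=np.cos(a)*x+np.sin(a)*y;tz=-n;tx=np.cross(ty,tz)
    return G+n*back+np.array([0,0,lift]),R.from_matrix(np.c_[tx,ty,tz])
def delta(T,st=None):
    st=st or ctrl.get_state();R0=R.from_quat(st['tcp_rot'])
    return R0.inv().apply(T[0]-st['eef_pos']).round(4).tolist(),(R0.inv()*T[1]).as_rotvec().round(4).tolist()
def show():
    s=ctrl.get_state();print('t',round(s['time'],2),'pos',s['eef_pos'].round(4),'q',s['qpos'].round(3),'F',s['contact_force'].round(1),'M',s['wrist_torque'].round(2),'op',round(s['opening'],3));return s
E
python3 -c "
from tgt import *
show();T=grip(back=.1);print(T[0],T[1].as_matrix().round(2));print(delta(T))"
```

```text
t 0.1 pos [0.1502 0.6575 0.2471] q [ 1.196  0.287  1.578  0.     1.279 -0.15 ] F [-0.6  0.8  0.1] M [0.02 0.02 0.05] op 0.999
[0.42868344 0.1888988  0.26815435] [[-0.54  0.71  0.46]
 [ 0.78  0.63 -0.06]
 [-0.33  0.33 -0.89]]
([-0.3759, -0.3948, -0.0204], [-0.2128, -0.4445, 0.6658])
```

>>> {"api": "carry_out", "payload": {"commands": [{"delta_pos": [-0.0235,-0.0247,-0.005],"delta_rot": [-0.016,-0.033,0.05],"claw": 70},{"delta_pos": [-0.047,-0.0494,-0.01],"delta_rot": [-0.032,-0.067,0.1],"claw": 70},{"delta_pos": [-0.0705,-0.074,-0.012],"delta_rot": [-0.048,-0.1,0.15],"claw": 70},{"delta_pos": [-0.094,-0.0987,-0.013],"delta_rot": [-0.064,-0.133,0.2],"claw": 60},{"delta_pos": [-0.1175,-0.1234,-0.015],"delta_rot": [-0.08,-0.167,0.25],"claw": 60},{"delta_pos": [-0.141,-0.148,-0.016],"delta_rot": [-0.096,-0.2,0.3],"claw": 60},{"delta_pos": [-0.1645,-0.1727,-0.018],"delta_rot": [-0.112,-0.233,0.35],"claw": 60},{"delta_pos": [-0.188,-0.1974,-0.02],"delta_rot": [-0.106,-0.222,0.333],"claw": 60}], "force": 60}}

```text
time: 0.77
eef_pos: [0.2887, 0.4215, 0.2663]
tcp_rot: [0.274, 0.954, 0.038, 0.115]
contact_force: [0.4, 0.0, 0.1]
opening: 0.598
```

```bash
python3 -c "
from tgt import *
show();T=grip(back=.1);print(delta(T))"
```

```text
t 0.77 pos [0.2887 0.4215 0.2663] q [ 0.852 -0.166  2.031 -0.196  1.115 -0.088] F [0.4 0.  0.1] M [0.   0.14 0.08] op 0.598
([-0.2392, -0.1249, 0.0296], [-0.108, -0.2219, 0.3337])
```

>>> {"api": "carry_out", "payload": {"commands": [{"delta_pos": [-0.03,-0.0156,0.0037],"delta_rot": [-0.0135,-0.0277,0.0417],"claw": 60},{"delta_pos": [-0.06,-0.0312,0.0074],"delta_rot": [-0.027,-0.0555,0.0834],"claw": 60},{"delta_pos": [-0.09,-0.0468,0.011],"delta_rot": [-0.0405,-0.083,0.125],"claw": 60},{"delta_pos": [-0.12,-0.0625,0.0148],"delta_rot": [-0.054,-0.111,0.167],"claw": 60},{"delta_pos": [-0.15,-0.078,0.0185],"delta_rot": [-0.0675,-0.139,0.2085],"claw": 60},{"delta_pos": [-0.18,-0.0937,0.0222],"delta_rot": [-0.081,-0.1664,0.25],"claw": 60},{"delta_pos": [-0.21,-0.1093,0.026],"delta_rot": [-0.0945,-0.194,0.292],"claw": 60},{"delta_pos": [-0.239,-0.125,0.0296],"delta_rot": [-0.108,-0.222,0.3337],"claw": 60}]}}

```text
time: 1.43
eef_pos: [0.4287, 0.1873, 0.2678]
tcp_rot: [0.425, 0.873, 0.078, 0.227]
contact_force: [1.0, 0.2, 0.9]
opening: 0.599
```

```bash
python3 -c "
from tgt import *
show();T=grip(back=.1);print(delta(T));print(delta(grip(back=.03)))"
```

```text
t 1.43 pos [0.4287 0.1873 0.2678] q [ 0.289 -0.422  2.26  -0.247  0.87  -0.258] F [1.  0.2 0.9] M [-0.01  0.2   0.02] op 0.599
([0.0011, 0.0011, -0.0004], [0.0004, 0.0015, -0.0019])
([0.0012, 0.001, 0.0696], [0.0004, 0.0015, -0.0019])
```

Reached. Next I'll approach along the knob axis to 40 mm off, then look.

>>> {"api": "carry_out", "payload": {"commands": [{"delta_pos": [0.001,0.001,0.02],"delta_rot": [0,0.0015,-0.002],"claw": 60},{"delta_pos": [0.001,0.001,0.04],"delta_rot": [0,0.0015,-0.002],"claw": 60},{"delta_pos": [0.001,0.001,0.06],"delta_rot": [0,0.0015,-0.002],"claw": 60},{"delta_pos": [0.001,0.001,0.06],"delta_rot": [0,0.0015,-0.002],"claw": 60}]}}

```text
time: 1.77
eef_pos: [0.4551, 0.1839, 0.21]
tcp_rot: [0.425, 0.874, 0.075, 0.223]
contact_force: [-0.8, 0.0, -0.1]
opening: 0.602
```

```bash
cat > look.py <<'E'
from tgt import *
import sys
def look(tag):
    o=[]
    for n,(v,u,w,hh) in dict(scene=(180,222,50,55),top=(225,246,50,55)).items():
        p,d=ctrl.read_camera(n);np.savez(f'{n}_{tag}.npz',p=p,d=d)
        o.append(cv2.resize(p[v-hh:v+hh,u-w:u+w],(400,440),interpolation=cv2.INTER_CUBIC))
    cv2.imwrite(f'pics/look_{tag}.png',np.hstack(o)[:,:,::-1])
look(sys.argv[1]);show()
E
python3 look.py a; python3 -c "
from tgt import *
print(delta(grip(back=.0)))"
```

```text
t 1.87 pos [0.456  0.185  0.2138] q [ 0.262 -0.296  2.272 -0.263  0.734 -0.248] F [ 0.4 -0.4  0.9] M [0.04 0.19 0.01] op 0.599
([-0.0003, 0.0011, 0.039], [-0.0021, -0.001, 0.0002])
```

View pics/look_a.png

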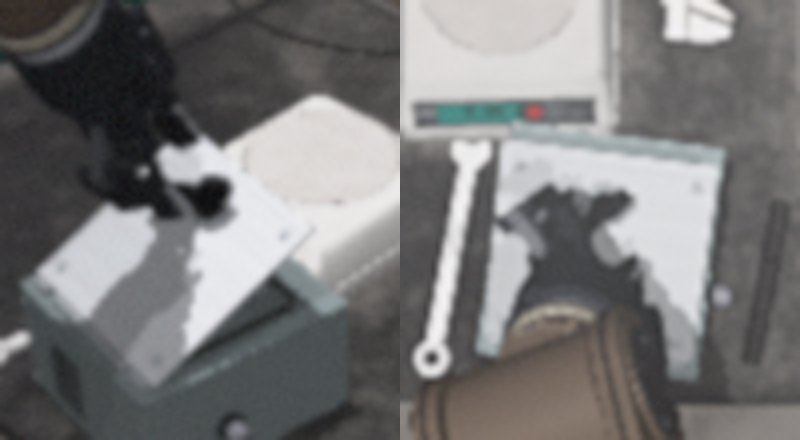

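The image shows the jaws (scene crop fingers near (165,195) and (180,130)) straddling the knob at (205,190). I'm going on in.

>>> {"api": "carry_out", "payload": {"commands": [{"delta_pos": [0,0.001,0.013],"delta_rot": [-0.002,-0.001,0],"claw": 60},{"delta_pos": [0,0.001,0.026],"delta_rot": [-0.002,-0.001,0],"claw": 60},{"delta_pos": [0,0.001,0.039],"delta_rot": [-0.002,-0.001,0],"claw": 60},{"delta_pos": [0,0.001,0.039],"delta_rot": [-0.002,-0.001,0],"claw": 60},{"delta_pos": [0,0.001,0.039],"delta_rot": [-0.002,-0.001,0],"claw": 60}]}}

```text
time: 2.28
eef_pos: [0.4745, 0.1838, 0.1803]
tcp_rot: [0.424, 0.874, 0.078, 0.226]
contact_force: [0.3, 0.3, 0.8]
opening: 0.6
```

```bash
python3 look.py b; python3 -c "
from tgt import *
print(delta(grip(back=.0)))"
```

```text
t 2.38 pos [0.4749 0.1839 0.1812] q [ 0.247 -0.208  2.267 -0.283  0.644 -0.231] F [-0.1 -0.3 -0.8] M [0.01 0.19 0.01] op 0.597
([0.0001, -0.0011, 0.0014], [0.0022, 0.0008, 0.0004])
```

View pics/look_b.png

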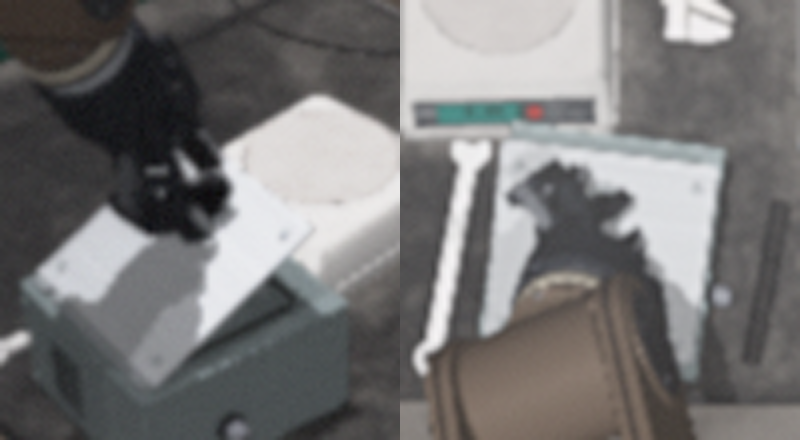

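>>> {"api": "carry_out", "payload": {"commands": [{"delta_pos": [0,0,0.001],"delta_rot": [0,0,0],"claw": 30},{"delta_pos": [0,0,0.001],"delta_rot": [0,0,0],"claw": 15},{"delta_pos": [0,0,0.001],"delta_rot": [0,0,0],"claw": 0},{"delta_pos": [0,0,0.001],"delta_rot": [0,0,0],"claw": 0},{"delta_pos": [0,0,0.001],"delta_rot": [0,0,0],"claw": 0},{"delta_pos": [0,0,0.001],"delta_rot": [0,0,0],"claw": 0},{"delta_pos": [0,0,0.001],"delta_rot": [0,0,0],"claw": 0}], "force": 50}}

```text
time: 2.97
eef_pos: [0.4747, 0.1829, 0.18]
tcp_rot: [0.423, 0.874, 0.076, 0.227]
contact_force: [-1.9, -5.0, 1.8]
opening: 0.199
```

```bash
python3 look.py c; python3 -c "
from tgt import *
print(delta(grip(back=.0)))"
```

```text
t 3.07 pos [0.4747 0.1829 0.18  ] q [ 0.246 -0.206  2.268 -0.285  0.645 -0.231] F [-1.9 -3.6  0.6] M [-0.71  0.52 -0.33] op 0.199
([0.0004, 0.0001, 0.0004], [-0.0012, 0.0014, 0.0014])
```

View pics/look_c.png

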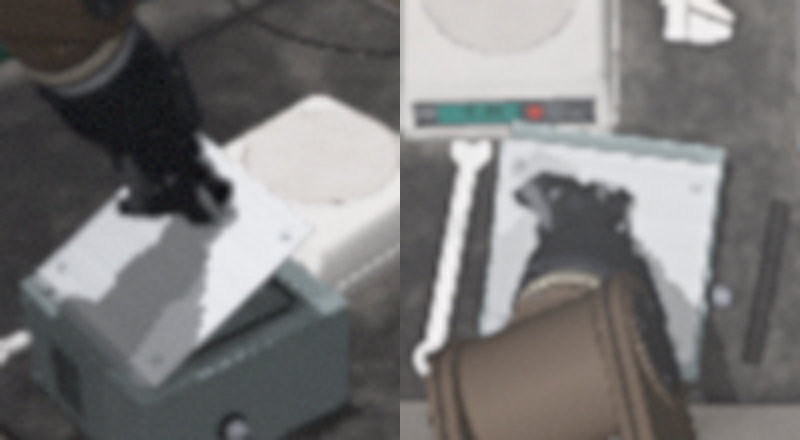

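Opening 0.199 (17 mm) is too wide for the 10 mm blade. The fingertips reach 5 mm above the plate, so they're on the 20 mm hub. I'll open, back off 8 mm along the axis and regrip.

>>> {"api": "carry_out", "payload": {"commands": [{"delta_pos": [0,0,0],"delta_rot": [0,0,0],"claw": 40},{"delta_pos": [0,0,0],"delta_rot": [0,0,0],"claw": 40},{"delta_pos": [0,0,-0.008],"delta_rot": [0,0,0],"claw": 40},{"delta_pos": [0,0,-0.008],"delta_rot": [0,0,0],"claw": 40},{"delta_pos": [0,0,-0.008],"delta_rot": [0,0,0],"claw": 0},{"delta_pos": [0,0,-0.008],"delta_rot": [0,0,0],"claw": 0},{"delta_pos": [0,0,-0.008],"delta_rot": [0,0,0],"claw": 0},{"delta_pos": [0,0,-0.008],"delta_rot": [0,0,0],"claw": 0}], "force": 50}}

```text
time: 3.73
eef_pos: [0.4711, 0.1834, 0.1873]
tcp_rot: [0.423, 0.874, 0.076, 0.227]
contact_force: [-1.5, -0.5, 3.1]
opening: 0.103
```

```bash
python3 -c "
from tgt import *
show();print(delta(grip(back=.008)))"
```

```text
t 3.73 pos [0.4711 0.1834 0.1873] q [ 0.25  -0.225  2.269 -0.281  0.663 -0.235] F [-1.5 -0.5  3.1] M [-0.18  0.38 -0.01] op 0.103
([0.0004, 0.0, 0.0006], [-0.0014, 0.0016, 0.0018])
```

Blade gripped (0.103). Next, rows for the closing arc about the hinge line.

```bash
cat >> tgt.py <<'E'
def arc(das,yaw=-.122,H=(.383,.1945,.104)):
    st=ctrl.get_state();R0=R.from_quat(st['tcp_rot']);p=st['eef_pos'];H=np.array(H);ax=np.array([-np.sin(yaw),np.cos(yaw),0])
    for a in das:
        Q=R.from_rotvec(ax*a)  # +y rotation lowers +x side
        T=(H+Q.apply(p-H),Q*R0);print(a,delta(T,st))
def tilt():
    st=ctrl.get_state();z=R.from_quat(st['tcp_rot']).as_matrix()[:,2];return np.arcsin(z[0]*np.cos(-.122)+z[1]*np.sin(-.122)),z
E
python3 -c "
from tgt import *
print(tilt());arc([.06,.12,.18,.24])"
```

```text
(np.float64(0.4830988517213904), array([ 0.46081306, -0.05865093, -0.88555711]))
0.06 ([-0.0012, 0.0012, 0.0071], [0.0422, 0.0427, -0.0001])
0.12 ([-0.0021, 0.0022, 0.0143], [0.0844, 0.0853, -0.0003])
0.18 ([-0.0028, 0.0028, 0.0215], [0.1266, 0.128, -0.0004])
0.24 ([-0.0031, 0.0031, 0.0288], [0.1688, 0.1707, -0.0005])
```

>>> {"api": "carry_out", "payload": {"commands": [{"delta_pos": [-0.0012,0.0012,0.0071],"delta_rot": [0.042,0.043,0],"claw": 0},{"delta_pos": [-0.0021,0.0022,0.0143],"delta_rot": [0.084,0.085,0],"claw": 0},{"delta_pos": [-0.0028,0.0028,0.0215],"delta_rot": [0.127,0.128,0],"claw": 0},{"delta_pos": [-0.0028,0.0028,0.0215],"delta_rot": [0.127,0.128,0],"claw": 0}]}}

```text
time: 4.07
eef_pos: [0.4847, 0.1817, 0.1694]
tcp_rot: [0.432, 0.889, 0.047, 0.141]
contact_force: [-3.2, 2.3, 0.6]
opening: 0.103
```

```bash
python3 -c "
from tgt import *
show();t=tilt();print(t);arc([.06,.12,.18,.24,t[0]-.03,t[0]])"
```

```text
t 4.07 pos [0.4847 0.1817 0.1694] q [ 0.207 -0.107  2.171 -0.136  0.8   -0.379] F [-3.2  2.3  0.6] M [0.26 0.58 0.11] op 0.103
(np.float64(0.29813202890684204), array([ 0.29125246, -0.03818897, -0.95588368]))
0.06 ([-0.0012, 0.0012, 0.0071], [0.0423, 0.0426, -0.0001])
0.12 ([-0.0021, 0.0022, 0.0143], [0.0846, 0.0851, -0.0003])
0.18 ([-0.0027, 0.0028, 0.0215], [0.1269, 0.1277, -0.0004])
0.24 ([-0.003, 0.0031, 0.0288], [0.1691, 0.1703, -0.0006])
0.26813202890684207 ([-0.0031, 0.0031, 0.0322], [0.189, 0.1902, -0.0007])
0.29813202890684204 ([-0.003, 0.0031, 0.0359], [0.2101, 0.2115, -0.0007])
```

>>> {"api": "carry_out", "payload": {"commands": [{"delta_pos": [-0.0012,0.0012,0.0071],"delta_rot": [0.042,0.043,0],"claw": 0},{"delta_pos": [-0.0021,0.0022,0.0143],"delta_rot": [0.085,0.085,0],"claw": 0},{"delta_pos": [-0.0027,0.0028,0.0215],"delta_rot": [0.127,0.128,0],"claw": 0},{"delta_pos": [-0.003,0.0031,0.0288],"delta_rot": [0.169,0.17,0],"claw": 0},{"delta_pos": [-0.003,0.0031,0.0288],"delta_rot": [0.169,0.17,0],"claw": 0}]}}

```text
time: 4.48
eef_pos: [0.4973, 0.1802, 0.1428]
tcp_rot: [0.437, 0.899, 0.008, 0.026]
contact_force: [-4.4, 0.9, 4.6]
opening: 0.1
```

```bash
python3 look.py d;python3 -c "
from tgt import *
show();t=tilt();print(t);arc([.03,t[0],t[0]+.02])"
```

```text
t 4.58 pos [0.4971 0.1802 0.1432] q [ 0.165  0.054  2.048 -0.023  0.984 -0.489] F [-2.6  0.7  4.8] M [-0.02  0.52  0.02] op 0.1
t 4.58 pos [0.4971 0.1802 0.1432] q [ 0.165  0.054  2.048 -0.023  0.984 -0.489] F [-2.6  0.7  4.8] M [-0.02  0.52  0.02] op 0.1
(np.float64(0.05886616324588034), array([ 0.05803367, -0.01010585, -0.99826347]))
0.03 ([-0.0006, 0.0007, 0.0035], [0.0212, 0.0213, -0.0001])
0.05886616324588034 ([-0.0012, 0.0012, 0.0069], [0.0415, 0.0417, -0.0002])
0.07886616324588035 ([-0.0015, 0.0016, 0.0093], [0.0556, 0.0559, -0.0002])
```

View pics/look_d.png

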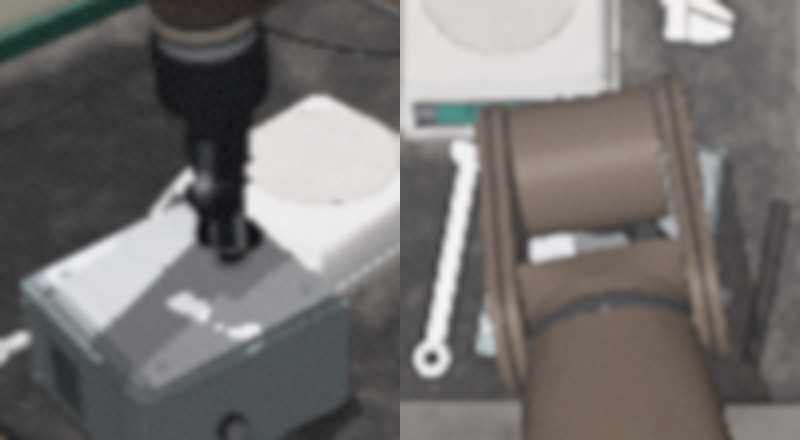

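The hatch is nearly closed (scene crop, edge at (320,290)). I'll press the rest of the way with force checks.

>>> {"api": "carry_out", "payload": {"commands": [{"delta_pos": [-0.0006,0.0007,0.0035],"delta_rot": [0.021,0.021,0],"claw": 0},{"delta_pos": [-0.0012,0.0012,0.0069],"delta_rot": [0.0415,0.0415,0],"claw": 0},{"delta_pos": [-0.0012,0.0012,0.0069],"delta_rot": [0.0415,0.0415,0],"claw": 0}]}}

```text
time: 4.83
eef_pos: [0.4991, 0.18, 0.1379]
tcp_rot: [0.437, 0.899, -0.002, 0.0]
contact_force: [-6.6, -0.4, 11.6]
opening: 0.101
```

```bash
python3 -c "
from tgt import *
show();t=tilt();print(t,t[1]);arc([t[0]])"
```

```text
t 4.83 pos [0.4991 0.18   0.1379] q [ 0.156  0.091  2.018 -0.004  1.034 -0.507] F [-6.6 -0.4 11.6] M [-0.18  1.    0.02] op 0.101
(np.float64(-0.0004852136485035992), array([-9.54990178e-04, -3.80186942e-03, -9.99992317e-01])) [-9.54990178e-04 -3.80186942e-03 -9.99992317e-01]
-0.0004852136485035992 ([0.0, -0.0, -0.0001], [-0.0003, -0.0003, 0.0])
```

>>> {"api": "carry_out", "payload": {"commands": [{"delta_pos": [0.0005,-0.0008,0.001],"delta_rot": [0,0,0],"claw": 0},{"delta_pos": [0.0005,-0.0008,0.002],"delta_rot": [0,0,0],"claw": 0},{"delta_pos": [0.0005,-0.0008,0.002],"delta_rot": [0,0,0],"claw": 0}]}}

```text
time: 5.08
eef_pos: [0.499, 0.1801, 0.138]
tcp_rot: [0.437, 0.899, -0.001, 0.002]
contact_force: [-3.6, -0.8, 8.9]
opening: 0.104
```

```bash
python3 -c "
from tgt import *
show();t=tilt();print(t,t[1])"
```

```text
t 5.08 pos [0.499  0.1801 0.138 ] q [ 0.157  0.089  2.02  -0.006  1.03  -0.506] F [-3.6 -0.8  8.9] M [-0.22  0.39  0.03] op 0.104
(np.float64(0.0038684619658918753), array([ 0.00335325, -0.00443827, -0.99998453])) [ 0.00335325 -0.00443827 -0.99998453]
```

>>> {"api": "carry_out", "payload": {"commands": [{"delta_pos": [0.0002,-0.0003,0.003],"delta_rot": [0,0,0],"claw": 0},{"delta_pos": [0.0002,-0.0003,0.004],"delta_rot": [0,0,0],"claw": 0},{"delta_pos": [0.0002,-0.0003,0.004],"delta_rot": [0,0,0],"claw": 0}]}}

```text
time: 5.33
eef_pos: [0.499, 0.1801, 0.1378]
tcp_rot: [0.437, 0.9, -0.001, 0.004]
contact_force: [-9.5, -1.7, 18.6]
opening: 0.105
```

```bash
python3 -c "
from tgt import *
show();t=tilt();print(t,t[1])"
```

```text
t 5.33 pos [0.499  0.1801 0.1378] q [ 0.158  0.089  2.021 -0.008  1.028 -0.505] F [-9.5 -1.7 18.6] M [-0.4   1.43 -0.06] op 0.105
(np.float64(0.006044961524035425), array([ 0.00539252, -0.00569025, -0.99996927])) [ 0.00539252 -0.00569025 -0.99996927]
```

z holds at 0.1378 while the force rose from 9 to 19 N, so the hatch is on its hard stop. Now I turn clockwise while keeping the press.

>>> {"api": "carry_out", "payload": {"commands": [{"delta_pos": [0.0005,-0.0006,0.0042],"delta_rot": [0,0,0.07],"claw": 0},{"delta_pos": [0.0005,-0.0006,0.0042],"delta_rot": [0,0,0.14],"claw": 0},{"delta_pos": [0.0005,-0.0006,0.0042],"delta_rot": [0,0,0.21],"claw": 0},{"delta_pos": [0.0005,-0.0006,0.0042],"delta_rot": [0,0,0.28],"claw": 0},{"delta_pos": [0.0005,-0.0006,0.0042],"delta_rot": [0,0,0.35],"claw": 0},{"delta_pos": [0.0005,-0.0006,0.0042],"delta_rot": [0,0,0.35],"claw": 0}]}}

```text
time: 5.83
eef_pos: [0.4986, 0.1799, 0.1378]
tcp_rot: [0.587, 0.809, -0.001, 0.005]
contact_force: [-9.5, -2.7, 20.9]
opening: 0.102
```

```bash
cat >> tgt.py <<'E'
def rep():
    s=show();Rm=R.from_quat(s['tcp_rot']).as_matrix();yv=Rm[:,1];a=np.arctan2(yv[1],yv[0])
    print('tilt z',Rm[:,2].round(4),'est wing',round((2.4-np.pi/2-.122-a),4),'Ftool',(Rm.T@s['contact_force']).round(1),'Mtool',(Rm.T@s['wrist_torque']).round(3),'j6 effort',s['joint_efforts'][5].round(3))
    dx=np.array([.4991,.1803])-s['eef_pos'][:2];print('axis off in tool xy',(Rm.T@np.r_[dx,0]).round(4)[:2])
E
python3 -c "
from tgt import *
rep()"
```

```text
t 5.83 pos [0.4986 0.1799 0.1378] q [ 0.159  0.087  2.022 -0.01   1.026 -0.151] F [-9.5 -2.7 20.9] M [-0.69  1.63 -0.1 ] op 0.102
tilt z [ 0.0068 -0.0079 -0.9999] est wing 0.3917 Ftool [  0.1  -9.8 -20.9] Mtool [ 1.761 -0.151  0.079] j6 effort 0.228
axis off in tool xy [0.0002 0.0006]
```

>>> {"api": "carry_out", "payload": {"commands": [{"delta_pos": [0,-0.0015,0.0042],"delta_rot": [0,0,0.08],"claw": 0},{"delta_pos": [0,-0.0015,0.0042],"delta_rot": [0,0,0.16],"claw": 0},{"delta_pos": [0,-0.0015,0.0042],"delta_rot": [0,0,0.24],"claw": 0},{"delta_pos": [0,-0.0015,0.0042],"delta_rot": [0,0,0.32],"claw": 0},{"delta_pos": [0,-0.0015,0.0042],"delta_rot": [0,0,0.4],"claw": 0},{"delta_pos": [0,-0.0015,0.0042],"delta_rot": [0,0,0.48],"claw": 0},{"delta_pos": [0,-0.0015,0.0042],"delta_rot": [0,0,0.48],"claw": 0}]}}

```text
time: 6.42
eef_pos: [0.4977, 0.1797, 0.1378]
tcp_rot: [0.764, 0.646, 0.001, 0.006]
contact_force: [-8.3, -0.4, 19.7]
opening: 0.102
```

```bash
python3 look.py e; python3 -c "
from tgt import *
rep()"
```

```text
t 6.52 pos [0.4977 0.1797 0.1378] q [ 0.159  0.085  2.025 -0.011  1.024  0.329] F [-8.  -1.1 19.2] M [-0.21  1.62 -0.02] op 0.102
t 6.52 pos [0.4977 0.1797 0.1378] q [ 0.159  0.085  2.025 -0.011  1.024  0.329] F [-8.  -1.1 19.2] M [-0.21  1.62 -0.02] op 0.102
tilt z [ 0.0092 -0.0084 -0.9999] est wing 0.8716 Ftool [ -2.5  -7.5 -19.3] Mtool [ 1.564 -0.475  0.   ] j6 effort -0.029
axis off in tool xy [0.0008 0.0012]
```

View pics/look_e.png

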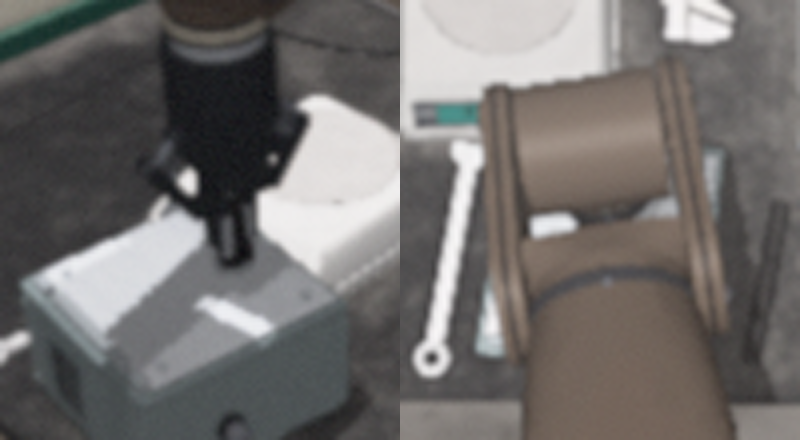

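Hatch appears flush with the frame (scene crop edge (110,385)–(345,295)). I'm turning on through the frame entry.

>>> {"api": "carry_out", "payload": {"commands": [{"delta_pos": [0,0,0.0044],"delta_rot": [0,0,0.08],"claw": 0},{"delta_pos": [0,0,0.0044],"delta_rot": [0,0,0.16],"claw": 0},{"delta_pos": [0,0,0.0044],"delta_rot": [0,0,0.24],"claw": 0},{"delta_pos": [0,0,0.0044],"delta_rot": [0,0,0.3],"claw": 0}]}}

```text
time: 6.85
eef_pos: [0.4974, 0.1799, 0.1378]
tcp_rot: [0.851, 0.524, 0.001, 0.006]
contact_force: [-12.3, -2.4, 23.2]
opening: 0.104
```

```bash
python3 -c "
from tgt import *
rep()"
```

```text
t 6.85 pos [0.4974 0.1799 0.1378] q [ 0.16   0.085  2.025 -0.013  1.025  0.634] F [-12.3  -2.4  23.2] M [-0.33  2.26  0.07] op 0.104
tilt z [ 0.0084 -0.0098 -0.9999] est wing 1.1741 Ftool [ -7.8  -9.7 -23.2] Mtool [ 1.872 -1.312 -0.096] j6 effort -0.217
axis off in tool xy [0.0011 0.0014]
```

>>> {"api": "carry_out", "payload": {"commands": [{"delta_pos": [-0.0005,-0.0005,0.004],"delta_rot": [0,0,0.06],"claw": 0},{"delta_pos": [-0.0005,-0.0005,0.004],"delta_rot": [0,0,0.12],"claw": 0},{"delta_pos": [-0.0005,-0.0005,0.004],"delta_rot": [0,0,0.18],"claw": 0},{"delta_pos": [-0.0005,-0.0005,0.004],"delta_rot": [0,0,0.24],"claw": 0}]}}

```text
time: 7.18
eef_pos: [0.497, 0.1801, 0.1378]
tcp_rot: [0.909, 0.418, 0.002, 0.007]
contact_force: [-8.2, -0.8, 19.7]
opening: 0.097
```

```bash
python3 -c "
from tgt import *
rep()"
```

```text
t 7.18 pos [0.497  0.1801 0.1378] q [ 0.161  0.083  2.027 -0.014  1.024  0.877] F [-8.2 -0.8 19.7] M [-0.15  1.77  0.09] op 0.097
tilt z [ 0.0098 -0.0103 -0.9999] est wing 1.4163 Ftool [ -6.   -5.4 -19.8] Mtool [ 1.247 -1.267 -0.111] j6 effort -0.304
axis off in tool xy [0.0016 0.0015]
```

>>> {"api": "carry_out", "payload": {"commands": [{"delta_pos": [0,0.0005,0.004],"delta_rot": [0,0,0.06],"claw": 0},{"delta_pos": [0,0.0005,0.004],"delta_rot": [0,0,0.12],"claw": 0},{"delta_pos": [0,0.0005,0.004],"delta_rot": [0,0,0.18],"claw": 0},{"delta_pos": [0,0.0005,0.004],"delta_rot": [0,0,0.24],"claw": 0}]}}

```text
time: 7.52
eef_pos: [0.4968, 0.1803, 0.1378]
tcp_rot: [0.952, 0.305, 0.002, 0.006]
contact_force: [-10.4, 0.3, 20.7]
opening: 0.101
```

```bash
python3 -c "
from tgt import *
rep()"
```

```text
t 7.52 pos [0.4968 0.1803 0.1378] q [ 0.161  0.084  2.026 -0.014  1.025  1.12 ] F [-10.4   0.3  20.7] M [-0.09  2.24  0.05] op 0.101
tilt z [ 0.0085 -0.0105 -0.9999] est wing 1.6587 Ftool [ -8.3  -6.  -20.8] Mtool [ 1.229 -1.877 -0.075] j6 effort -0.303
axis off in tool xy [0.0019 0.0014]
```

>>> {"api": "carry_out", "payload": {"commands": [{"delta_pos": [0,0,0.004],"delta_rot": [0,0,0.03],"claw": 0},{"delta_pos": [0,0,0.004],"delta_rot": [0,0,0.06],"claw": 0},{"delta_pos": [0,0,0.004],"delta_rot": [0,0,0.06],"claw": 0}]}}

```text
time: 7.77
eef_pos: [0.4967, 0.1805, 0.1378]
tcp_rot: [0.961, 0.276, 0.003, 0.007]
contact_force: [-9.6, -2.0, 20.1]
opening: 0.099
```

```bash
python3 -c "
from tgt import *
rep()"
```

```text
t 7.77 pos [0.4967 0.1805 0.1378] q [ 0.162  0.084  2.026 -0.015  1.025  1.182] F [-9.6 -2.  20.1] M [-0.35  2.   -0.04] op 0.099
tilt z [ 0.0086 -0.0116 -0.9999] est wing 1.7191 Ftool [ -9.2  -3.1 -20.2] Mtool [ 0.765 -1.886  0.014] j6 effort 0.066
axis off in tool xy [0.0019 0.0015]
```

>>> {"api": "carry_out", "payload": {"commands": [{"delta_pos": [0,0,0.004],"delta_rot": [0,0,0.025],"claw": 0},{"delta_pos": [0,0,0.004],"delta_rot": [0,0,0.05],"claw": 0},{"delta_pos": [0,0,0.004],"delta_rot": [0,0,0.075],"claw": 0}]}}

```text
time: 8.02
eef_pos: [0.4966, 0.1806, 0.1378]
tcp_rot: [0.971, 0.239, 0.003, 0.007]
contact_force: [-9.5, -1.6, 20.9]
opening: 0.104
```

```bash
python3 -c "
from tgt import *
rep()"
```

```text
t 8.02 pos [0.4966 0.1806 0.1378] q [ 0.163  0.084  2.026 -0.016  1.025  1.259] F [-9.5 -1.6 20.9] M [-0.32  2.02 -0.02] op 0.104
tilt z [ 0.0088 -0.0128 -0.9999] est wing 1.7946 Ftool [ -9.1  -2.7 -21. ] Mtool [ 0.653 -1.938 -0.01 ] j6 effort -0.088
axis off in tool xy [0.0021 0.0014]
```

>>> {"api": "carry_out", "payload": {"commands": [{"delta_pos": [0.0005,0,0.004],"delta_rot": [0.003,0,0.025],"claw": 0},{"delta_pos": [0.0005,0,0.004],"delta_rot": [0.005,0,0.05],"claw": 0}]}}

```text
time: 8.18
eef_pos: [0.4966, 0.1807, 0.1378]
tcp_rot: [0.977, 0.215, 0.001, 0.006]
contact_force: [-11.2, -3.3, 20.6]
opening: 0.106
```

```bash
python3 -c "
from tgt import *
rep()"
```

```text
t 8.18 pos [0.4966 0.1807 0.1378] q [ 0.162  0.085  2.025 -0.013  1.028  1.306] F [-11.2  -3.3  20.6] M [-0.55  2.16  0.06] op 0.106
tilt z [ 0.0053 -0.0104 -0.9999] est wing 1.8447 Ftool [-11.6  -1.5 -20.6] Mtool [ 0.411 -2.186 -0.086] j6 effort -0.072
axis off in tool xy [0.0021 0.0014]
```

>>> {"api": "carry_out", "payload": {"commands": [{"delta_pos": [0.0005,0,0.004],"delta_rot": [0.002,0,0.025],"claw": 0},{"delta_pos": [0.0005,0,0.004],"delta_rot": [0.003,0,0.05],"claw": 0}]}}

```text
time: 8.35
eef_pos: [0.4966, 0.1807, 0.1378]
tcp_rot: [0.982, 0.19, 0.001, 0.005]
contact_force: [-11.2, -2.5, 21.0]
opening: 0.104
```

```bash
python3 -c "
from tgt import *
rep()"
```

```text
t 8.35 pos [0.4966 0.1807 0.1378] q [ 0.161  0.086  2.024 -0.012  1.03   1.355] F [-11.2  -2.5  21. ] M [-0.47  2.16  0.03] op 0.104
tilt z [ 0.0029 -0.0096 -0.9999] est wing 1.8949 Ftool [-11.4  -1.7 -21. ] Mtool [ 0.374 -2.175 -0.055] j6 effort -0.081
axis off in tool xy [0.0021 0.0013]
```

>>> {"api": "carry_out", "payload": {"commands": [{"delta_pos": [0.0005,0,0.004],"delta_rot": [0.002,0,0.025],"claw": 0},{"delta_pos": [0.0005,0,0.004],"delta_rot": [0.003,0,0.05],"claw": 0}]}}

```text
time: 8.52
eef_pos: [0.4967, 0.1808, 0.1378]
tcp_rot: [0.986, 0.166, -0.0, 0.004]
contact_force: [-11.4, -2.0, 21.2]
opening: 0.103
```

```bash
python3 -c "
from tgt import *
rep()"
```

```text
t 8.52 pos [0.4967 0.1808 0.1378] q [ 0.161  0.087  2.023 -0.01   1.032  1.404] F [-11.4  -2.   21.2] M [-0.48  2.18 -0.  ] op 0.103
tilt z [ 8.0e-04 -8.8e-03 -1.0e+00] est wing 1.9451 Ftool [-11.5  -1.7 -21.2] Mtool [ 0.255 -2.22  -0.019] j6 effort -0.082
axis off in tool xy [0.0021 0.0012]
```

>>> {"api": "carry_out", "payload": {"commands": [{"delta_pos": [0.0003,0,0.004],"delta_rot": [0.002,0,0.03],"claw": 0},{"delta_pos": [0.0003,0,0.004],"delta_rot": [0.002,0,0.06],"claw": 0}]}}

```text
time: 8.68
eef_pos: [0.4966, 0.1808, 0.1378]
tcp_rot: [0.991, 0.136, -0.001, 0.004]
contact_force: [-10.3, -3.0, 20.5]
opening: 0.104
```

```bash
python3 -c "
from tgt import *
rep()"
```

```text
t 8.68 pos [0.4966 0.1808 0.1378] q [ 0.161  0.088  2.022 -0.01   1.034  1.464] F [-10.3  -3.   20.5] M [-0.41  2.09 -0.02] op 0.104
tilt z [-3.0e-04 -8.5e-03 -1.0e+00] est wing 2.0056 Ftool [-10.8   0.3 -20.4] Mtool [ 1.710e-01 -2.121e+00 -2.000e-03] j6 effort -0.127
axis off in tool xy [0.0022 0.0012]
```

>>> {"api": "carry_out", "payload": {"commands": [{"delta_pos": [0.0003,0,0.004],"delta_rot": [0.002,0,0.03],"claw": 0},{"delta_pos": [0.0003,0,0.004],"delta_rot": [0.002,0,0.06],"claw": 0}]}}

```text
time: 8.85
eef_pos: [0.4966, 0.1809, 0.1378]
tcp_rot: [0.994, 0.106, -0.001, 0.004]
contact_force: [-10.6, -2.2, 20.5]
opening: 0.104
```

```bash
python3 -c "
from tgt import *
rep()"
```

```text
t 8.85 pos [0.4966 0.1809 0.1378] q [ 0.161  0.088  2.022 -0.009  1.035  1.524] F [-10.6  -2.2  20.5] M [-0.37  2.04  0.04] op 0.104
tilt z [-0.0013 -0.0081 -1.    ] est wing 2.0661 Ftool [-10.9   0.1 -20.5] Mtool [ 0.07  -2.072 -0.056] j6 effort -0.125
axis off in tool xy [0.0023 0.0011]
```

>>> {"api": "carry_out", "payload": {"commands": [{"delta_pos": [0.0003,0,0.004],"delta_rot": [0.001,0,0.03],"claw": 0},{"delta_pos": [0.0003,0,0.004],"delta_rot": [0.001,0,0.06],"claw": 0}]}}

```text
time: 9.02
eef_pos: [0.4966, 0.181, 0.1378]
tcp_rot: [0.997, 0.076, -0.001, 0.004]
contact_force: [-10.1, -1.8, 19.6]
opening: 0.103
```

```bash
python3 -c "
from tgt import *
rep()"
```

```text
t 9.02 pos [0.4966 0.181  0.1378] q [ 0.161  0.089  2.021 -0.01   1.035  1.586] F [-10.1  -1.8  19.6] M [-0.39  2.08  0.04] op 0.103
tilt z [-0.002  -0.0086 -1.    ] est wing 2.1268 Ftool [-10.3   0.4 -19.6] Mtool [-0.077 -2.114 -0.053] j6 effort -0.122
axis off in tool xy [0.0024 0.0011]
```

>>> {"api": "carry_out", "payload": {"commands": [{"delta_pos": [0.0003,0,0.004],"delta_rot": [0.001,0,0.03],"claw": 0},{"delta_pos": [0.0003,0,0.004],"delta_rot": [0.001,0,0.06],"claw": 0}]}}

```text
time: 9.18
eef_pos: [0.4966, 0.1811, 0.1378]
tcp_rot: [0.999, 0.045, -0.001, 0.004]
contact_force: [-10.2, -1.6, 19.9]
opening: 0.106
```

```bash
python3 -c "
from tgt import *
rep()"
```

```text
t 9.18 pos [0.4966 0.1811 0.1378] q [ 0.161  0.089  2.021 -0.01   1.036  1.647] F [-10.2  -1.6  19.9] M [-0.31  1.99  0.07] op 0.106
tilt z [-0.0025 -0.009  -1.    ] est wing 2.1874 Ftool [-10.4   0.9 -19.9] Mtool [-0.129 -2.008 -0.087] j6 effort -0.123
axis off in tool xy [0.0024 0.001 ]
```

>>> {"api": "carry_out", "payload": {"commands": [{"delta_pos": [0.0003,0,0.004],"delta_rot": [0,0,0.03],"claw": 0},{"delta_pos": [0.0003,0,0.004],"delta_rot": [0,0,0.06],"claw": 0}]}}

```text
time: 9.35
eef_pos: [0.4966, 0.1812, 0.1378]
tcp_rot: [1.0, 0.015, -0.002, 0.005]
contact_force: [-9.9, -1.9, 21.2]
opening: 0.099
```

```bash
python3 -c "
from tgt import *
rep()"
```

```text
t 9.35 pos [0.4966 0.1812 0.1378] q [ 0.162  0.089  2.02  -0.011  1.037  1.709] F [-9.9 -1.9 21.2] M [-0.35  2.02  0.05] op 0.099
tilt z [-0.0029 -0.0103 -0.9999] est wing 2.2481 Ftool [-10.    1.8 -21.1] Mtool [-0.29  -2.029 -0.073] j6 effort -0.12
axis off in tool xy [0.0025 0.001 ]
```

>>> {"api": "carry_out", "payload": {"commands": [{"delta_pos": [0.0003,0,0.004],"delta_rot": [0,0,0.03],"claw": 0},{"delta_pos": [0.0003,0,0.004],"delta_rot": [0,0,0.05],"claw": 0}]}}

```text
time: 9.52
eef_pos: [0.4966, 0.1813, 0.1378]
tcp_rot: [1.0, -0.01, -0.002, 0.006]
contact_force: [-10.1, -2.1, 19.1]
opening: 0.099
```

```bash
python3 -c "
from tgt import *
rep()"
```

```text
t 9.52 pos [0.4966 0.1813 0.1378] q [ 0.163  0.09   2.02  -0.013  1.037  1.761] F [-10.1  -2.1  19.1] M [-0.26  2.    0.05] op 0.099
tilt z [-0.0032 -0.0115 -0.9999] est wing 2.2988 Ftool [-10.1   2.5 -19.1] Mtool [-0.304 -1.995 -0.068] j6 effort -0.017
axis off in tool xy [0.0025 0.001 ]
```

>>> {"api": "carry_out", "payload": {"commands": [{"delta_pos": [0.0003,0,0.004],"delta_rot": [0.002,0,0.03],"claw": 0},{"delta_pos": [0.0003,0,0.004],"delta_rot": [0.003,0,0.06],"claw": 0}]}}

```text
time: 9.68
eef_pos: [0.4966, 0.1814, 0.1378]
tcp_rot: [0.999, -0.041, -0.002, 0.005]
contact_force: [-10.8, -1.9, 20.9]
opening: 0.099
```

```bash
python3 -c "
from tgt import *
rep()"
```

```text
t 9.68 pos [0.4966 0.1814 0.1378] q [ 0.162  0.09   2.02  -0.011  1.037  1.82 ] F [-10.8  -1.9  20.9] M [-0.28  2.02  0.03] op 0.099
tilt z [-0.0035 -0.0099 -0.9999] est wing 2.3595 Ftool [-10.7   3.  -20.9] Mtool [-0.44  -1.993 -0.049] j6 effort -0.123
axis off in tool xy [0.0026 0.0009]
```

>>> {"api": "carry_out", "payload": {"commands": [{"delta_pos": [0.0003,0,0.004],"delta_rot": [0.002,0,0.03],"claw": 0},{"delta_pos": [0.0003,0,0.004],"delta_rot": [0.003,0,0.05],"claw": 0}]}}

```text
time: 9.85
eef_pos: [0.4966, 0.1814, 0.1378]
tcp_rot: [0.998, -0.066, -0.001, 0.004]
contact_force: [-10.5, -1.5, 19.6]
opening: 0.105
```

```bash
python3 -c "
from tgt import *
rep()"
```

```text
t 9.85 pos [0.4966 0.1814 0.1378] q [ 0.162  0.09   2.02  -0.009  1.037  1.869] F [-10.5  -1.5  19.6] M [-0.32  1.95  0.04] op 0.105
tilt z [-0.0035 -0.0081 -1.    ] est wing 2.41 Ftool [-10.2   3.1 -19.5] Mtool [-0.577 -1.888 -0.057] j6 effort -0.017
axis off in tool xy [0.0026 0.0008]
```

>>> {"api": "carry_out", "payload": {"commands": [{"delta_pos": [0.0003,0,0.004],"delta_rot": [0.001,0,0.03],"claw": 0},{"delta_pos": [0.0003,0,0.004],"delta_rot": [0.002,0,0.05],"claw": 0}]}}

```text
time: 10.02
eef_pos: [0.4966, 0.1815, 0.1378]
tcp_rot: [0.996, -0.091, -0.001, 0.004]
contact_force: [-10.5, -2.6, 20.4]
opening: 0.103
```

```bash
python3 -c "
from tgt import *
rep()"
```

```text
t 10.02 pos [0.4966 0.1815 0.1378] q [ 0.161  0.089  2.02  -0.008  1.037  1.919] F [-10.5  -2.6  20.4] M [-0.3   1.97  0.03] op 0.103
tilt z [-0.0036 -0.0073 -1.    ] est wing 2.4606 Ftool [ -9.8   4.7 -20.3] Mtool [-0.648 -1.88  -0.041] j6 effort -0.019
axis off in tool xy [0.0027 0.0007]
```

>>> {"api": "carry_out", "payload": {"commands": [{"delta_pos": [0.0003,0,0.004],"delta_rot": [0.001,0,0.025],"claw": 0},{"delta_pos": [0.0003,0,0.004],"delta_rot": [0.002,0,0.05],"claw": 0}]}}

```text
time: 10.18
eef_pos: [0.4966, 0.1816, 0.1378]
tcp_rot: [0.993, -0.116, -0.001, 0.003]
contact_force: [-10.5, -1.9, 20.1]
opening: 0.104
```

```bash
python3 -c "
from tgt import *
rep()"
```

```text
t 10.18 pos [0.4966 0.1816 0.1378] q [ 0.161  0.089  2.02  -0.007  1.036  1.969] F [-10.5  -1.9  20.1] M [-0.38  2.02  0.09] op 0.104
tilt z [-0.0034 -0.0065 -1.    ] est wing 2.5111 Ftool [ -9.8   4.4 -20. ] Mtool [-0.838 -1.879 -0.1  ] j6 effort -0.09
axis off in tool xy [0.0027 0.0007]
```

>>> {"api": "carry_out", "payload": {"commands": [{"delta_pos": [0.0003,0,0.004],"delta_rot": [0.001,0,0.025],"claw": 0},{"delta_pos": [0.0003,0,0.004],"delta_rot": [0.002,0,0.05],"claw": 0}]}}

```text
time: 10.35
eef_pos: [0.4966, 0.1816, 0.1378]
tcp_rot: [0.99, -0.141, -0.001, 0.003]
contact_force: [-10.5, -1.8, 21.1]
opening: 0.103
```

```bash
python3 -c "
from tgt import *
rep()"
```

```text
t 10.35 pos [0.4966 0.1816 0.1378] q [ 0.161  0.089  2.02  -0.006  1.036  2.018] F [-10.5  -1.8  21.1] M [-0.22  2.02  0.05] op 0.103
tilt z [-0.0033 -0.0058 -1.    ] est wing 2.5616 Ftool [ -9.6   4.8 -21.1] Mtool [-0.773 -1.873 -0.058] j6 effort -0.09
axis off in tool xy [0.0027 0.0006]
```

>>> {"api": "carry_out", "payload": {"commands": [{"delta_pos": [0.0003,0,0.004],"delta_rot": [0.001,0,0.025],"claw": 0},{"delta_pos": [0.0003,0,0.004],"delta_rot": [0.002,0,0.05],"claw": 0}]}}

```text
time: 10.52
eef_pos: [0.4967, 0.1817, 0.1378]
tcp_rot: [0.986, -0.166, -0.001, 0.003]
contact_force: [-10.0, -1.7, 20.4]
opening: 0.104
```

```bash
python3 -c "
from tgt import *
rep()"
```

```text
t 10.52 pos [0.4967 0.1817 0.1378] q [ 0.161  0.089  2.021 -0.005  1.036  2.068] F [-10.   -1.7  20.4] M [-0.26  2.07  0.07] op 0.104
tilt z [-0.003 -0.005 -1.   ] est wing 2.6121 Ftool [ -8.9   5.  -20.4] Mtool [-0.924 -1.87  -0.079] j6 effort -0.091
axis off in tool xy [0.0028 0.0005]
```

>>> {"api": "carry_out", "payload": {"commands": [{"delta_pos": [0.0003,0,0.004],"delta_rot": [0.001,0,0.025],"claw": 0},{"delta_pos": [0.0003,0,0.004],"delta_rot": [0.001,0,0.05],"claw": 0}]}}

```text
time: 10.68
eef_pos: [0.4966, 0.1818, 0.1378]
tcp_rot: [0.982, -0.191, -0.001, 0.003]
contact_force: [-8.8, -2.2, 20.5]
opening: 0.101
```

```bash
python3 -c "
from tgt import *
rep()"
```

```text
t 10.68 pos [0.4966 0.1818 0.1378] q [ 0.161  0.089  2.021 -0.005  1.036  2.119] F [-8.8 -2.2 20.5] M [-0.25  2.07  0.05] op 0.101
tilt z [-0.0029 -0.0051 -1.    ] est wing 2.6626 Ftool [ -7.4   5.5 -20.4] Mtool [-1.014 -1.826 -0.056] j6 effort -0.101
axis off in tool xy [0.0028 0.0004]
```

>>> {"api": "carry_out", "payload": {"commands": [{"delta_pos": [0.0003,0,0.004],"delta_rot": [0.001,0,0.025],"claw": 0},{"delta_pos": [0.0003,0,0.004],"delta_rot": [0.001,0,0.05],"claw": 0}]}}

```text
time: 10.85
eef_pos: [0.4967, 0.1819, 0.1378]
tcp_rot: [0.976, -0.216, -0.001, 0.003]
contact_force: [-10.1, -2.1, 20.6]
opening: 0.103
```

```bash
python3 -c "
from tgt import *
rep()"
```

```text
t 10.85 pos [0.4967 0.1819 0.1378] q [ 0.161  0.089  2.021 -0.005  1.035  2.169] F [-10.1  -2.1  20.6] M [-0.1   1.96  0.28] op 0.103
tilt z [-0.0026 -0.0051 -1.    ] est wing 2.7127 Ftool [ -8.3   6.3 -20.6] Mtool [-0.921 -1.735 -0.295] j6 effort 0.099
axis off in tool xy [0.0028 0.0004]
```

Torque rose to 0.30 N m, which is likely the stop. I'll hold to see whether it persists.

>>> {"api": "carry_out", "payload": {"commands": [{"delta_pos": [0.0003,0,0.004],"delta_rot": [0,0,0.01],"claw": 0},{"delta_pos": [0.0003,0,0.004],"delta_rot": [0,0,0.01],"claw": 0}]}}

```text
time: 11.02
eef_pos: [0.4967, 0.1819, 0.1378]
tcp_rot: [0.976, -0.22, -0.001, 0.003]
contact_force: [-10.1, -3.3, 20.9]
opening: 0.105
```

```bash
python3 -c "
from tgt import *
rep()"
```

```text
t 11.02 pos [0.4967 0.1819 0.1378] q [ 0.162  0.089  2.02  -0.007  1.036  2.179] F [-10.1  -3.3  20.9] M [-0.17  2.02  0.24] op 0.105
tilt z [-0.0027 -0.0063 -1.    ] est wing 2.7213 Ftool [ -7.7   7.5 -20.8] Mtool [-1.023 -1.753 -0.252] j6 effort 0.291
axis off in tool xy [0.0029 0.0005]
```

>>> {"api": "carry_out", "payload": {"commands": [{"delta_pos": [0.0002,0,0.004],"delta_rot": [0,0,0.015],"claw": 0},{"delta_pos": [0.0002,0,0.004],"delta_rot": [0,0,0.015],"claw": 0}]}}

```text
time: 11.18
eef_pos: [0.4967, 0.182, 0.1378]
tcp_rot: [0.974, -0.226, -0.0, 0.004]
contact_force: [-9.4, -2.3, 20.0]
opening: 0.105
```

```bash
python3 -c "
from tgt import *
rep()"
```

```text
t 11.18 pos [0.4967 0.182  0.1378] q [ 0.163  0.09   2.02  -0.008  1.036  2.194] F [-9.4 -2.3 20. ] M [-0.12  1.9   0.35] op 0.105
tilt z [-0.0026 -0.0077 -1.    ] est wing 2.7343 Ftool [ -7.5   6.4 -19.9] Mtool [-0.943 -1.651 -0.366] j6 effort 0.438
axis off in tool xy [0.0029 0.0005]
```

Torque climbs about 0.1 N m per 0.013 rad, so this is the stop (0.37 N m, well under 0.7). Next I relax the press, open, and watch for the hatch staying down.

>>> {"api": "carry_out", "payload": {"commands": [{"delta_pos": [0,0,0.002],"delta_rot": [0,0,-0.005],"claw": 0},{"delta_pos": [0,0,0],"delta_rot": [0,0,-0.01],"claw": 0},{"delta_pos": [0,0,0],"delta_rot": [0,0,-0.01],"claw": 0}]}}

```text
time: 11.43
eef_pos: [0.4964, 0.182, 0.1389]
tcp_rot: [0.975, -0.221, 0.0, 0.004]
contact_force: [-4.7, -1.6, 8.6]
opening: 0.104
```

```bash
python3 -c "
from tgt import *
rep()"
```

```text
t 11.43 pos [0.4964 0.182  0.1389] q [ 0.163  0.087  2.02  -0.009  1.037  2.184] F [-4.7 -1.6  8.6] M [-0.01  0.86  0.28] op 0.104
tilt z [-0.0016 -0.0084 -1.    ] est wing 2.7232 Ftool [-3.5  3.5 -8.6] Mtool [-0.38  -0.774 -0.291] j6 effort 0.229
axis off in tool xy [0.0031 0.0004]
```

>>> {"api": "carry_out", "payload": {"commands": [{"delta_pos": [0,0,-0.0015],"delta_rot": [0,0,0],"claw": 0},{"delta_pos": [0,0,-0.0015],"delta_rot": [0,0,-0.005],"claw": 0},{"delta_pos": [0,0,-0.0015],"delta_rot": [0,0,-0.005],"claw": 0}]}}

```text
time: 11.68
eef_pos: [0.4963, 0.1819, 0.1393]
tcp_rot: [0.976, -0.218, 0.001, 0.004]
contact_force: [2.2, -0.8, -6.1]
opening: 0.1
```

```bash
python3 -c "
from tgt import *
rep()"
```

```text
t 11.68 pos [0.4963 0.1819 0.1393] q [ 0.163  0.086  2.021 -0.01   1.037  2.179] F [ 2.2 -0.8 -6.1] M [ 0.28 -0.35  0.17] op 0.1
tilt z [-8.0e-04 -8.5e-03 -1.0e+00] est wing 2.718 Ftool [ 2.3 -0.2  6.1] Mtool [ 0.401  0.202 -0.171] j6 effort 0.171
axis off in tool xy [0.0032 0.0003]
```

Pulling up 6 N, it only rises 1.5 mm above fully shut, so the tongue is on the keeper. Opening and backing off.

>>> {"api": "carry_out", "payload": {"commands": [{"delta_pos": [0,0,0.001],"delta_rot": [0,0,-0.005],"claw": 0},{"delta_pos": [0,0,0.0005],"delta_rot": [0,0,-0.005],"claw": 50},{"delta_pos": [0,0,0.0005],"delta_rot": [0,0,-0.005],"claw": 50},{"delta_pos": [0,0,0],"delta_rot": [0,0,-0.005],"claw": 50},{"delta_pos": [0,0,-0.02],"delta_rot": [0,0,-0.005],"claw": 50},{"delta_pos": [0,0,-0.05],"delta_rot": [0,0,-0.005],"claw": 50},{"delta_pos": [0,0,-0.08],"delta_rot": [0,0,-0.005],"claw": 50},{"delta_pos": [0,0,-0.11],"delta_rot": [0,0,-0.005],"claw": 50}]}}

```text
time: 12.35
eef_pos: [0.496, 0.1828, 0.2502]
tcp_rot: [0.976, -0.216, 0.0, 0.004]
contact_force: [-0.1, 0.1, 0.0]
opening: 0.496
```

```bash
python3 look.py f; python3 -c "
from tgt import *
rep()"
```

```text
t 12.45 pos [0.4995 0.1835 0.2561] q [ 0.165 -0.041  1.923 -0.009  1.25   2.173] F [0.5 0.  0.7] M [-0.    0.01  0.04] op 0.5
t 12.45 pos [0.4995 0.1835 0.2561] q [ 0.165 -0.041  1.923 -0.009  1.25   2.173] F [0.5 0.  0.7] M [-0.    0.01  0.04] op 0.5
tilt z [ 0.0113 -0.0064 -0.9999] est wing 2.7131 Ftool [ 0.5 -0.2 -0.7] Mtool [-0.008 -0.008 -0.044] j6 effort -0.002
axis off in tool xy [0.001 0.003]
```

View pics/look_f.png

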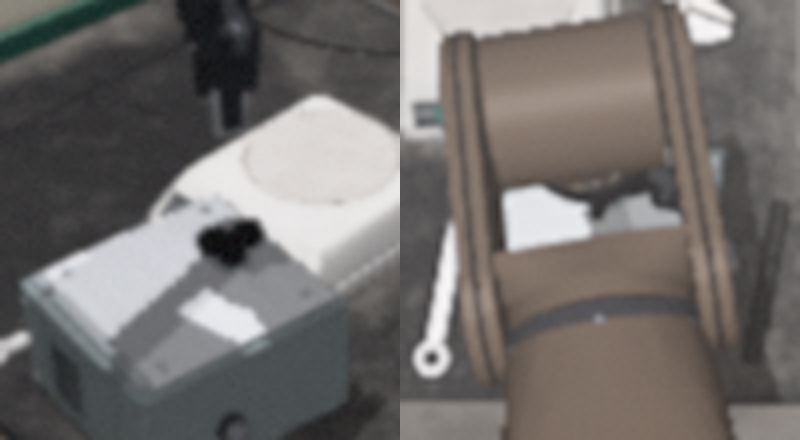

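The hatch stays down in the scene crop (free edge at about (345,295), knob at (230,240)) with the jaws clear. Next I check its tilt by depth and the bystanders.

```bash
python3 - <<'E'
from tgt import *
p,d=ctrl.read_camera('scene');cv2.imwrite('pics/final.png',p[:,:,::-1])
s0=np.load('scene0.npz')
C=cloud('scene',d);H,x,y,n=pose(.383,.1945,-.122,0)
L=(C-H)@np.c_[x,y,n]
m=(d>0)&(L[...,0]>.015)&(L[...,0]<.145)&(abs(L[...,1])<.068)&(abs(L[...,2]-.002)<.006)
k=np.hypot(L[...,0]-.117,L[...,1])>.035;m&=k
A=np.c_[L[m][:,0],L[m][:,1],np.ones(m.sum())];c=np.linalg.lstsq(A,L[m][:,2],rcond=None)[0];print('slope x,y,offset',c,m.sum(),(A@c-L[m][:,2]).std())
df=np.abs(p.astype(int)-s0['p'].astype(int)).max(2);df=cv2.GaussianBlur(df.astype(np.float32),(5,5),0)
b=(df>40).astype(np.uint8);l=cv2.connectedComponentsWithStats(b)
print([r.tolist() for r in l[2][1:] if r[4]>25])
show()
E
```

```text
slope x,y,offset [ 0.00738609 -0.00131875  0.00379834] 1133 0.0015200419413672016
[[8, 31, 203, 58, 5193], [106, 33, 17, 4, 45], [180, 37, 32, 12, 252], [233, 54, 14, 26, 279], [208, 87, 31, 43, 694], [0, 89, 22, 47, 451], [0, 135, 72, 156, 5356], [182, 156, 67, 69, 1803], [112, 261, 5, 14, 46], [119, 261, 17, 36, 191], [24, 295, 24, 20, 134], [88, 297, 20, 22, 68], [130, 300, 39, 59, 1149], [74, 306, 17, 19, 78], [0, 320, 73, 64, 2895], [94, 323, 34, 30, 190], [156, 361, 7, 9, 42]]
t 12.5 pos [0.4981 0.1832 0.253 ] q [ 0.165 -0.039  1.927 -0.009  1.249  2.173] F [ 0.2 -0.2 -1. ] M [ 0.01  0.02 -0.  ] op 0.501
```

View pics/final.png

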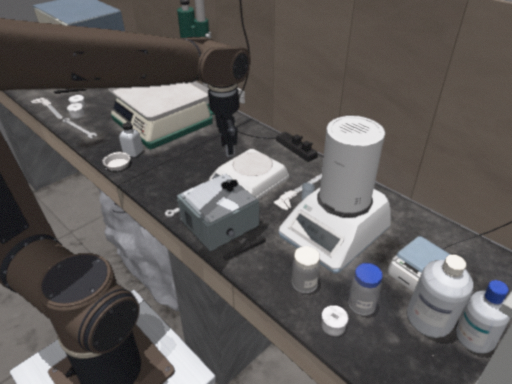

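Measured hatch slope is 0.007 rad, which fits the tongue being on the keeper (under 0.012). The only changes in the image are the arm, its shadow and the hatch; all bystanders are unmoved. The arm is clear, so I'm handing in.

```bash
python3 -c "
from plant import ctrl
print(ctrl.sign_off())"
```

```text
the job is handed in; nothing more can be done
None
```

The hatch is latched and stays shut on its own. I handed the job in at about 12.5 s of the 58 s allowed; no verdict is reported.

**What I did:** I gripped the wing blade along its tilted axis and swung the hatch shut about its hinge. I then held it down with about 20 N and turned the knob clockwise in small steps. I stopped at an estimated 2.72 rad, where the torque rose from about 0.1 to 0.37 N m and kept rising with hardly any further turn. That is slightly past the suggested 0.2 to 0.3 rise but well below the 0.7 N m that counts as forcing. Finally I eased off, opened the jaws and lifted clear.

**Last checks:**
- **Hatch:** a depth fit after release gave an angle of about 0.007 rad, consistent with the tongue on its keeper (under 0.012). While still gripped, a 6 N upward pull raised the knob only about 1.5 mm above fully shut.
- **Bystanders:** comparing scene images before and after showed changes only at the arm, its shadow and the hatch.
- **Contact:** the force reading was near zero with the arm clear.

**What disagreed:**
- **First grip:** it closed on the hub (17 mm instead of 10 mm), so I opened, backed off 8 mm and gripped again.
- **Side force:** about 10 N towards the robot persisted while pressing, with 2 to 3 mm of sideways drift. It did no visible harm.
- **Camera views:** the two cameras differed by about 2 to 4 mm on the hinge position.

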